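# Pry open the stone case and set the sharpening stone in its holder

### The arm

A 6-joint arm with a two-finger parallel gripper is mounted at the origin on the work surface. World frame = base frame: x ahead of the robot, y to its left, z up, the work surface at z = 0. Lengths are in mm, angles in rad, forces in N, time in s.
With the tool pointing down it reaches from about 275 to 750 mm from the base axis. Payload 10.2 kg.
Tool frame: the origin (TCP) lies between the finger pads; the fingertips stand ctrl.tips_ahead ahead of it and the grasp point (between the pads) lies 8 mm behind it (ctrl.tips_ahead is the distance from the TCP to the fingertips, in mm); z points along the fingers, y is the direction in which the jaws open and shut (so a half turn about z gives the same grasp; the last joint's range is limited). The gripper opens to 85 mm and grips with 20 to 120 N. Pads are 22 mm wide; open, the fingers measure 114 mm over their backs; the gripper's body (76 mm by 85 mm) begins 54 mm behind the grasp point. The pads swing forward as they close: fully open they stand 13 mm farther back than shut.
Start: joints at [-1.409, 0.313, 1.498, -0, 1.331, -0.223], TCP at [197.059, -486.62, 242.294] pointing down, gripper open.
Joint ranges: [-2.94, 2.94], [-0.97, 2.17], [0.19, 2.56], [-1.23, 4.37], [0.02, 3.11], [-2.88, 2.88]. Speed limits (rad/s): [2.39, 2.39, 3.01, 3.14, 3.14, 3.14].

### API

Orientations are given as a unit quaternion [w, x, y, z].
In Python, from rig import ctrl gives the robot as it stands. The module is installed in compiled form; this text tells all that it offers.
- The arm moves only by the tool move_arm, never from a script. Its argument "motion" is a list of rows, each an object with "offset": the shift along the tool's x, y, z in m, a list of three; "angular": the turn, a rotation vector about the tool's x, y, z in degrees, a list of three; "jaw": the finger opening in m, from 0 to 0.0854. In form: [{"offset": [tx, ty, tz], "angular": [ax, ay, az], "jaw": jaw}, ...]. A call has 1 to 5 rows; each row is the pose to reach, as a shift and turn from the pose commanded when the call began, along the tool's axes at that moment; what a row does not reach only later rows make up. A row lasts 1/8 s, in which the tool goes at most 62.5 mm and 10.7 degrees, less where a joint would pass 70% of its speed; a pose out of reach is approached as far as the arm can. A call with a gripper value outside its range is refused whole. The fingers move at their own pace and stop on an object; "squeeze" is the grip in N (left out, the last holds). Time passes only in rows, so rows that repeat a pose let the fingers close. It gives the time, the measured TCP pose, the force and the opening at its end, in the units of the state.
- ctrl.sense(): the state, without advancing time (a new reading comes with each control period).
- ctrl.capture(name): name is "scene" or "top"; returns a dict with "img" (384x512x3 uint8, red, green, blue), "intrinsics" (3x3 intrinsics, pixels), "k1" (the pictures are not rectified: a ray, as slopes to the right and down, at radius r is drawn at 1 + k1 r^2 times it, then the intrinsics apply), "rvec" (rotation vector, rad) and "tvec" (3), from world to camera coordinates, as OpenCV has them. Camera axes: x right, y down, z forward; pixel columns grow to the right and rows downward; lengths in mm; the calibration is good to about 2 mm. A picture is of the moment at which its call begins. There is no depth.
- ctrl.finish_job(): hands the job in, once; it reports no verdict.
The state is a dict: "time_s": time; "joints": joint angles; "dq": joint speeds; "tau": joint torques, N m; "eef_pos": TCP position; "ee_rot": TCP orientation; "force": force on the tool from outside, world axes, zero at the start; "wrist_torque": the same for the moment, N m; "grip_width": opening from 0.0 (shut) to 1.0 (fully open).
Only numpy, scipy, OpenCV 4.12 (cv2) and the standard library are available. Lean on these libraries where they do the work, as an engineer would, in place of code of your own. Each camera call takes 0.05 s, during which the arm holds its last target. There are 200 camera calls.

### The job

Pry up the cover of the wooden stone case with the yellow-handled blade, swing it back past upright with the blade (do not push the cover with the gripper), and lay the blade tool back on the cork pad, alongside and between the brush and the file. Then take the sharpening stone out of the case, set it down flat on the bench and let go so that you can change your grip, and seat it flat and square on the rubber bed between the two blue stops of the stone holder. Leave the cover standing open and do not disturb the other things on the bench.

Things in the scene. Friction and masses are not known exactly. Their poses are not given: they have to be found in the camera images.
- case: dark wooden stone case, fixed, 96 deep (x) x 128 (y), 32 high without its cover. Origin: centre of its underside; x points from its front (robot's side) to the hinge, y along the hinge, z up
- case_gap (a point): middle of the pry gap along the case's front: between a brass ledge (22 deep, 100 long, top 22 above the bench, sticking out 8 beyond the lip) and the cover's lip above it (underside at 32.5). The gap is 10.5 high; the point lies 7 in from the lip's edge, 7 short of the case's front wall, 27 above the bench. Axes as the case's: push the blade in along +x
- case_bed (a point): middle of the stone's bed in the case, 8 above the bench; axes as the case's. The stone lies along y between wooden rails 26 high that leave only 2 to 4 beside its long sides; at each end it has an open finger pocket 28 long (y), 86 wide (x), floor 4 above the bench, inner end walls at y +-59, 32 high
- cover (a joint): opening angle of the cover in rad: 0 shut, 1.57 upright, 1.95 fully back against its stop. Stiff hinge: stays where it is left, takes about 2 N at the lip. The cover is a dark wooden slab 110 x 128 x 8 with a brass strip on its front edge; its hinge runs along the case's far top edge, its underside 32.5 above the bench when shut
- cover_lip (a point): middle of the cover's free front edge, on its underside; 110 from the hinge. Axes as the case's when shut, turning with the cover
- cover_hinge (a point): middle of the hinge line, level with the cover's underside
- opener: blade tool, lies flat on the cork pad. 190 long, 80 g: yellow handle 98 long, 18 wide, 20 high (x -95 to +3), brass ferrule, then a flat steel blade 14 wide, 2.5 thick (x +10 to +95, centred 10 above the underside). Origin: centre of its underside; x points to the blade's tip
- opener_grip (a point): where to grip the opener, near its centre of mass: 30 behind the origin, 10 above its underside; axes as the opener's
- opener_tip (a point): the tip of the blade, middle of its thickness, 125 ahead of the grip; axes as the opener's
- stone: sharpening stone, a block 26 (x) x 60 (y) x 20 high, grey lower half and brick-red upper half, 0.1 kg. Origin: centre of its underside, x across it, y along it. Starts inside the shut case
- holder: stone holder, fixed: aluminium base 60 (x) x 130 (y) x 6; on it a black rubber bed 30 x 68, top 10 above the bench; at each end of the bed a blue stop 40 x 25, 34 high (screw head to 38). Stops' inner faces at y +-34: no room for fingers at the stone's ends. Origin: centre of its underside; the stone lies along y
- pad: cork pad, 210 x 210 x 4, fixed to the bench. Origin: centre of its underside; the brush (y +75), the opener (y 0) and the file (y -75) lie on it along its x
- brush: flat red-handled brush, 165 long, 34 wide, 14 high, along the pad at y +75. Origin: its middle, underside
- file: file with a wooden handle, 180 long, 18 wide, 16 high, along the pad at y -75. Origin: its middle, underside
- oil: amber oil bottle, 44 across, 110 high. Origin: centre of its underside
- jar: green glass jar with a steel cap, 60 across, 60 high. Origin: centre of its underside
- burs: pale wooden block 70 x 110 x 30 with burs standing in it, 65 high in all. Origin: centre of its underside
- handpiece: black handpiece lying in a rest, 50 x 180 x 55 high. Origin: centre of the rest's underside
Not all that is in view belongs to the job. Of the things that look like the opener, take the one that is nearest to the robot's base at the start.

How it is judged (in metres and radians):
On the way, in this order (a step that is already met when the one before it is completed fails the run):
1. the blade tool is lifting the cover: opened past 0.3 rad with the tool pressing on it (value of joint cover above 0.3 rad and contact force between opener and cover above 0.2 N), for 0.05 s.
2. the cover stands open past upright (over 1.6 rad) (value of joint cover above 1.6 rad), for 0.1 s.
3. the blade tool lies released on the pad, between the brush and the file and along them (x of opener in the frame of pad between -0.06 and 0.06 m and y of opener in the frame of pad between -0.035 and 0.035 m and angle between the x axis of opener and the x axis of pad, either way round below 0.3 rad and z of opener in the frame of pad below 0.01 m and linear speed of opener below 0.02 m/s and contact force between the fingers and opener below 0.05 N), for 0.2 s.
4. the stone lies flat on the bench, let go (height (world z) of stone below 0.007 m and angle between stone's own z axis and vertical below 0.08 rad and linear speed of stone below 0.02 m/s and contact force between the fingers and stone below 0.05 N), for 0.2 s.
At the end, for the whole second after the job is handed in: stone at rest flat on the bed between the stops, within 7 mm of its middle across, 6 mm along, 0.15 rad; blade tool on the cork pad between brush and file, its middle within 35 mm of the pad's middle line and 60 mm along it, 0.3 rad; cover open beyond 1.6 rad (value of joint cover above 1.6 rad and x of opener in the frame of pad between -0.06 and 0.06 m and y of opener in the frame of pad between -0.035 and 0.035 m and angle between the x axis of opener and the x axis of pad, either way round below 0.3 rad and z of opener in the frame of pad below 0.01 m and linear speed of each of opener, stone below 0.02 m/s and x of stone in the frame of holder between -0.007 and 0.007 m and y of stone in the frame of holder between -0.006 and 0.006 m and z of stone in the frame of holder between 0.007 and 0.013 m and angle between the y axis of stone and the y axis of holder, either way round below 0.15 rad and angle between stone's own z axis and vertical below 0.08 rad); the robot touches nothing.
It fails at once if the gripper or arm pushes the cover (over 2 N) (contact force between any of the fingers, the arm and cover above 2 N).
It fails at once if the brush or file is moved by more than 25 mm or tipped (distance of any of brush, file from where it was at the start of the episode above 0.025 m or angle between any of brush, file's own z axis and vertical above 0.5 rad).
It fails at once if the oil bottle or jar is moved by more than 25 mm or tipped (distance of any of oil, jar from where it was at the start of the episode above 0.025 m or angle between any of oil, jar's own z axis and vertical above 0.5 rad).
It fails at once if the bur block or handpiece is moved by more than 25 mm or tipped (distance of any of burs, handpiece from where it was at the start of the episode above 0.025 m or angle between any of burs, handpiece's own z axis and vertical above 0.5 rad).
It also fails if it takes over 72 s, if anything falls off the work surface, if the arm or the gripper's body presses on something with over 40 N, if the wrist force passes 120 N, or if a joint passes its speed limit or range.

## Working session

There is one attempt and no reset: what is moved stays moved. The work goes in short steps, Python scripts to look and compute and a tool call to move; the robot and the scene stay as the last step left them, time stands still between calls to the robot, and variables do not carry over. Pictures are saved under pics/ and viewed, about 8 in all and at most 12, crops included, and the job is handed in when it is done.

Besides the shell and the picture viewer there is one more tool, called as name([rows], argument=value, ...), one row to a line, values as JSON. move_arm: Moves the arm, as the interface text tells. Its arguments: {"type":"object","properties":{"motion":{"type":"array","items":{"type":"object","properties":{"offset":{"type":"array","items":{"type":"number"}},"angular":{"type":"array","items":{"type":"number"}},"jaw":{"type":"number"}}}},"squeeze":{"type":"number"}},"required":["motion"]}

```bash
mkdir -p pics
cat > h.py <<'E'
import numpy as np, cv2
from scipy.spatial.transform import Rotation as R
from rig import ctrl
def cap(n,f=None):
    c=ctrl.capture(n)
    if f: cv2.imwrite('pics/'+f,c['img'][:,:,::-1])
    return c
def ray(c,u,v):
    K=np.array(c['intrinsics'],float);k=float(c['k1'])
    p=cv2.undistortPoints(np.array([[[u,v]]],float),K,np.array([k,0,0,0,0.]))[0,0]
    Rm=cv2.Rodrigues(np.array(c['rvec'],float))[0];t=np.array(c['tvec'],float).ravel()
    return -Rm.T@t, Rm.T@np.array([p[0],p[1],1])
def onz(c,u,v,z):
    o,d=ray(c,u,v); return (o+d*(z-o[2])/d[2])[:2]
def proj(c,P):
    K=np.array(c['intrinsics'],float);k=float(c['k1'])
    return cv2.projectPoints(np.array(P,float).reshape(-1,1,3),np.array(c['rvec'],float),np.array(c['tvec'],float),K,np.array([k,0,0,0,0.]))[0][:,0]
def st():
    s=ctrl.sense(); print('t',round(s['time_s'],2),'pos',np.round(s['eef_pos'],1),'q',np.round(s['ee_rot'],3),'F',np.round(s['force'],1),'w',s['grip_width'],'j',np.round(s['joints'],2)); return s
E
python3 - <<'E'
from h import *
a=cap('scene');b=cap('top')
for c in(a,b):
    o,d=ray(c,256,192);print(o,d,c['intrinsics'][0],c['k1'])
im=np.vstack([a['img'],b['img']])
cv2.imwrite('pics/s1.png',cv2.resize(a['img'],(800,600),interpolation=cv2.INTER_CUBIC)[:,:,::-1]);cv2.imwrite('pics/t1.png',cv2.resize(b['img'],(800,600),interpolation=cv2.INTER_CUBIC)[:,:,::-1])
st();print(ctrl.tips_ahead)
E
```

```text
[1136.79115632  908.82147341 1390.45509234] [-0.31136504 -0.58971737 -0.74524499] [435.10874412   0.         260.15366282] -0.1635417248211844
[ 448.71678465 -103.11304033 1227.41468088] [ 0.11510302 -0.01401196 -0.99327329] [387.79971435   0.         256.55371983] -0.12404164956870305
t 0.1 pos [ 197.  -486.4  241.8] q [-0.001  0.982  0.191  0.   ] F [ 0.6  0.2 -0.9] w 0.9996799348701385 j [-1.41  0.31  1.5   0.    1.33 -0.22]
11.0
```

View pics/t1.png

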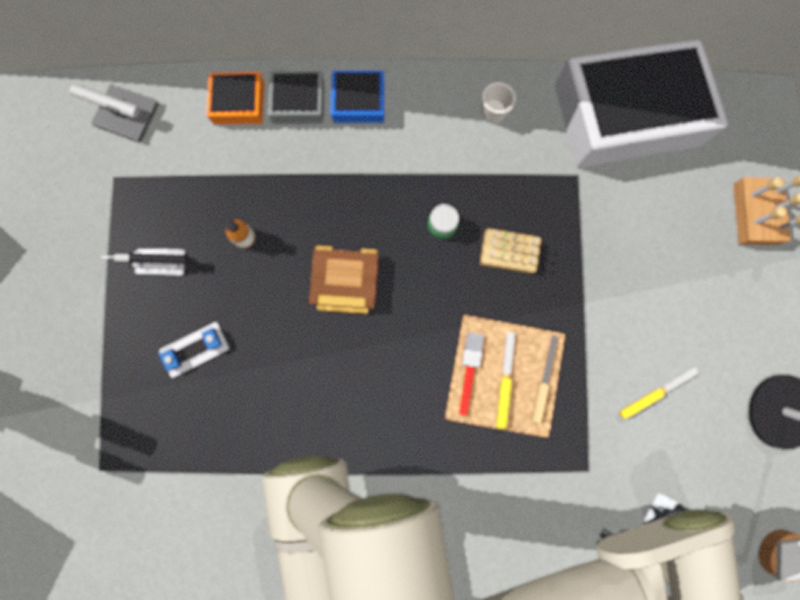

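View pics/s1.png

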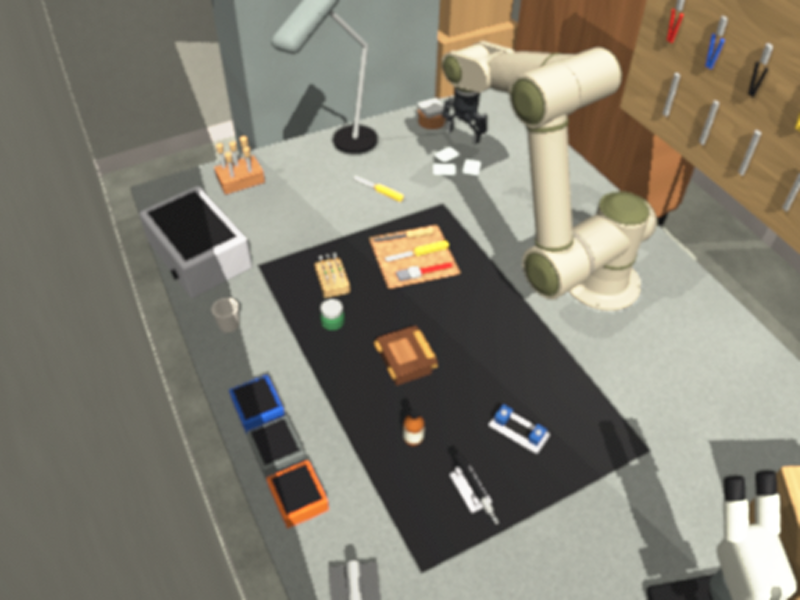

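```bash
cat > m.py <<'E'
from h import *
def masks(c):
    im=cv2.GaussianBlur(c['img'],(3,3),0);h=cv2.cvtColor(im,cv2.COLOR_RGB2HSV);H,S,V=[h[...,i].astype(int) for i in range(3)]
    return H,S,V
def comps(m,mn=12):
    n,l,s,ce=cv2.connectedComponentsWithStats(m.astype(np.uint8),connectivity=8)
    return [(s[i],ce[i],l==i) for i in range(1,n) if s[i][4]>=mn]
def rect(c,m,z):
    pts=np.argwhere(cv2.morphologyEx(m.astype(np.uint8),cv2.MORPH_GRADIENT,np.ones((3,3),np.uint8))*m)[:,::-1]
    P=np.array([onz(c,u,v,z) for u,v in pts],np.float32)
    return cv2.minAreaRect(P)
if __name__=='__main__':
    c=cap('top');H,S,V=masks(c)
    for nm,m,z in [('yellow',(H>24)&(H<34)&(S>180)&(V>120),24),('blue',(H>100)&(H<125)&(S>120)&(V>80),34),('cork',(H>8)&(H<22)&(S>60)&(V>120),4),('brown',(H>3)&(H<28)&(S>90)&(V>50),40.5),('white',(S<45)&(V>150),6)]:
        for s,ce,mm in comps(m,15):
            if s[4]>8000: continue
            p=onz(c,*ce,z)
            if not(200<p[0]<700 and -400<p[1]<420): continue
            r=rect(c,mm,z)
            print(nm,s,np.round(ce,1),np.round(p,1),'rect',np.round(r[0],1),np.round(r[1],1),round(r[2],1))
    im=c['img'];cr=np.hstack([cv2.resize(im[y:y+75,x:x+100],(400,300),interpolation=cv2.INTER_CUBIC) for x,y in[(165,140),(80,185)]])
    cr2=cv2.resize(im[195:285,275:375],(400,360),interpolation=cv2.INTER_CUBIC)
    s=cap('scene')['img'];cr3=cv2.resize(s[195:255,230:290],(400,360)[:2],interpolation=cv2.INTER_CUBIC)
    cv2.imwrite('pics/c1.png',np.vstack([cr[:, :],np.hstack([cr2,cr3])])[:600+60][:,:,::-1][:600])
E
python3 m.py
```

```text
blue [131 211  10  12  49] [135.7 217.6] [507.5 253.2] rect [509.  257.6] [32.6 26.5] 28.3
blue [105 225  10  12  62] [110.  230.8] [466.2 333.7] rect [467.  335.1] [34.1 28.9] 0.5
cork [307 146  40  29 845] [326.5 160.2] [ 693.9 -348.6] rect [ 694.9 -348.2] [121.7  80.1] 80.2
cork [ 198  157   44   44 1647] [219.4 178.7] [633.2  -3.6] rect [633.9  -3.3] [131.  135.6] 86.0
cork [ 284  201   78   79 3725] [324.7 241. ] [ 434.7 -336.8] rect [ 437.  -332.1] [218.  217.9] 79.3
brown [307 146  40  29 580] [327.1 161.4] [ 682.6 -343.2] rect [ 686.4 -341.6] [117.9  78.2] 80.7
brown [ 198  157   45   44 1743] [219.8 178.7] [627.7  -8.1] rect [628.3  -8.4] [133.8 133.2] 87.1
brown [ 285  202   77   78 3498] [323.5 242.1] [ 431.6 -326. ] rect [ 437.  -325.6] [208.6 210.6] 79.2
white [ 87 159  31   4 116] [102.  160.5] [693.7 380.4] rect [693.7 380.7] [101.5  10. ] 89.5
white [ 85 169  32   7 188] [100.3 172.4] [654.6 384.2] rect [655.8 383.8] [105.5  19.8] 89.6
white [102 206  38  20 183] [120.9 216.1] [513.4 309.7] rect [511. 310.] [ 18.8 132.4] 26.5
white [296 213  13  22 225] [302.4 223.8] [ 489.3 -266.5] rect [ 490. -267.] [36.4 64.9] 79.6
white [322 213   8  26 135] [325.4 225.5] [ 483.3 -339.4] rect [ 483.5 -339.5] [16.6 80.5] 82.1
white [108 218  37  24 196] [126.5 230.1] [469.  290.2] rect [468.4 291.5] [ 20.1 128.9] 28.9
white [222 304  14  14 146] [228.7 310.2] [222.3 -34.8] rect [221.3 -34.3] [40.  40.2] 0.0
```

View pics/c1.png

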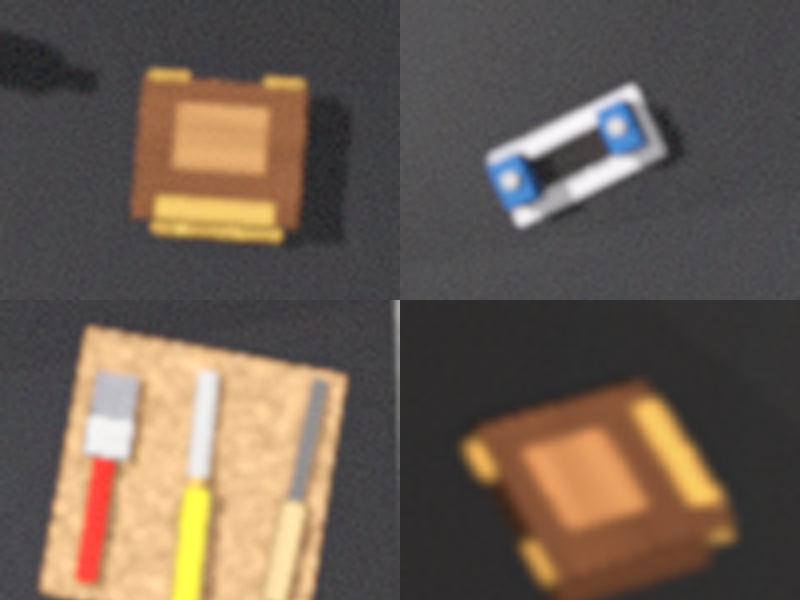

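```bash
cat > m2.py <<'E'
from m import *
c=cap('top');s=cap('scene')
for n,k in(('top',c),('scene',s)):
    H,S,V=masks(k)
    for st_,ce,mm in comps((H>22)&(H<36)&(S>150)&(V>110),15):
        p=onz(k,*ce,16)
        if -450<p[1]<-200 and p[0]<600:
            r=rect(k,mm,16 if n=='top' else 16);pts=np.argwhere(mm)[:,::-1];P=np.array([onz(k,u,v,16) for u,v in pts]);
            d=np.linalg.svd(P-P.mean(0))[2][0];print(n,'yellow',st_,np.round(P.mean(0),1),np.round(r[0],1),np.round(r[1],1),'axis',np.degrees(np.arctan2(d[1],d[0])))
H,S,V=masks(c)
for st_,ce,mm in comps((S<45)&(V>150),15):
    if abs(ce[0]-325)<3: print('blade',onz(c,*ce,15),rect(c,mm,15))
f=lambda x,y,ox,oy,k=4:((x+.5)/k-.5+ox,(y+.5)/k-.5+oy)
q=[onz(c,*f(x,y,165,140),40.5) for x,y in[(143,78),(307,85),(300,229),(133,216)]]
print('cover corners FL.. ',np.round(q,1),'mean',np.mean(q,0),'ang',[np.degrees(np.arctan2(*(q[i]-q[j])[::-1])) for i,j in((0,1),(3,2),(0,3),(1,2))],[np.linalg.norm(q[i]-q[j]) for i,j in((0,1),(3,2),(0,3),(1,2))])
l=[onz(c,*f(x,y,165,140),22) for x,y in[(152,235),(283,242)]];print('ledge front edge',l,np.mean(l,0))
# scene cover corners: crop of 60x60 -> 400x360
g=lambda x,y:((x+.5)*60/400-.5+230,(y+.5)/6-.5+195-0)
q=[onz(s,*g(x,y-300),40.5) for x,y in[(462,440),(648,385),(738,525),(560,592)] for x in[x-400]]
print('scene',np.round(q,1),np.mean(q,0))
# holder base corners z=6, screw heads z=38
q=[onz(c,*f(x-400,y,80,185),6) for x,y in[(488,155),(635,84),(667,153),(518,228)]]
print('holder base',np.round(q,1),np.mean(q,0),[np.degrees(np.arctan2(*(q[i]-q[j])[::-1])) for i,j in((0,1),(3,2))])
q=[onz(c,*f(x-400,y,80,185),38) for x,y in[(511,180),(617,128)]]
print('screws',np.round(q,1),np.mean(q,0),np.degrees(np.arctan2(*(q[0]-q[1])[::-1])))
E
python3 m2.py
```

```text
top yellow [318 242   9  33 209] [ 383.  -325.8] [ 382.6 -325.9] [ 21.  100.2] axis 172.83058388342255
scene yellow [266 154  21   9  97] [ 385.5 -318.8] [ 386.7 -318.8] [ 31.8 104. ] axis -5.1210241807246
blade [ 482.86909375 -337.65431711] ((483.2808837890625, -337.7892761230469), (16.813106536865234, 79.86734008789062), 82.39514923095703)
cover corners FL..  [[689.6  53.3]
 [683.8 -74.6]
 [571.2 -69.5]
 [581.4  59.3]] mean [631.49732101  -7.8594822 ] ang [np.float64(87.42860045701244), np.float64(85.48720856283428), np.float64(-3.1713751710752045), np.float64(-2.607303850981688)] [np.float64(128.0062732738431), np.float64(129.1444554768984), np.float64(108.36190598555565), np.float64(112.73103925293897)]
ledge front edge [array([568.50037003,  46.71206858]), array([562.9418702 , -55.68823727])] [565.72112011  -4.48808435]
scene [[696.2 -67.7]
 [575.5 -59.4]
 [584.3  67.2]
 [699.8  67.1]] [638.94147274   1.78400219]
holder base [[489.9 372.3]
 [546.9 254. ]
 [492.2 226.6]
 [432.2 345.7]] [490.30900565 299.63874819] [np.float64(115.73588733585494), np.float64(116.74514461968344)]
screws [[469.6 340.7]
 [510.2 257.8]] [489.89759849 299.23897643] 116.10798841220924
```

```bash
cat >> h.py <<'E'
def pose(x,y,z,yaw,pitch=0):
    # tool x at heading yaw(deg), z down; pitch>0 raises tool-x
    r=R.from_euler('z',yaw,degrees=True)*R.from_euler('x',180,degrees=True)
    return np.array([x,y,z],float),r*R.from_euler('y',pitch,degrees=True)
def cur():
    s=ctrl.sense();q=s['ee_rot'];return np.array(s['eef_pos'],float),R.from_quat([q[1],q[2],q[3],q[0]])
def rel(a,b):
    d=a[1].inv().apply(b[0]-a[0])/1000; w=(a[1].inv()*b[1]).as_rotvec(degrees=True)
    print('off',np.round(d,4).tolist(),'ang',np.round(w,1).tolist())
def chain(*ps):
    a=cur()
    for b in ps: rel(a,b);a=b
E
python3 - <<'E'
from h import *
from m import *
chain(pose(400,-326,110,-6.8),pose(400,-326,17,-6.8))
c=cap('top');s=cap('scene')
for n,k in(('top',c),('scene',s)):
    H,S,V=masks(k)
    for nm,m in(('brass',(H>19)&(H<27)&(S>110)&(V>140)),('inlay',(H>8)&(H<18)&(S>90)&(S<190)&(V>150))):
      for a,ce,mm in comps(m,8):
        p=onz(k,*ce,40.5)
        if 540<p[0]<720 and abs(p[1])<90: print(n,nm,a,np.round(ce,1),np.round(p,1))
E
```

```text
off [0.2484, -0.0726, 0.1322] ang [-0.0, 0.0, 28.8]
off [0.0, -0.0, 0.093] ang [0.0, 0.0, 0.0]
top brass [204 190  31  10 247] [218.4 194.3] [579.2  -4. ]
top inlay [ 200  158   41   39 1094] [220.  175.4] [638.1  -8.4]
scene brass [267 214   9  13  24] [271.  220.4] [588.7   0.8]
scene inlay [264 211  14  19  48] [268.7 220.6] [597.3  -2.5]
scene inlay [248 215  20  20 261] [257.3 224.4] [646.   -6.4]
scene inlay [240 218   5   7  18] [242.3 220.8] [690.4 -48.4]
scene inlay [249 235   5   7  22] [250.8 238. ] [698.1  40.6]
```

move_arm([
  {"offset":[0.248,-0.073,0.132],"angular":[0,0,28.8],"jaw":0.045},
  {"offset":[0.248,-0.073,0.132],"angular":[0,0,28.8],"jaw":0.045},
  {"offset":[0.248,-0.073,0.132],"angular":[0,0,28.8],"jaw":0.045},
  {"offset":[0.248,-0.073,0.132],"angular":[0,0,28.8],"jaw":0.045},
  {"offset":[0.248,-0.073,0.132],"angular":[0,0,28.8],"jaw":0.045},
])

```text
time_s: 1.02
eef_pos: [400.8, -324.1, 109.3]
ee_rot: [-0.0, 0.998, -0.058, -0.0]
force: [0.4, -0.5, 0.6]
grip_width: 0.528
```

move_arm([
  {"offset":[0.0,0.0,0.0],"angular":[0,0,0],"jaw":0.045},
  {"offset":[0,0,0],"angular":[0,0,0],"jaw":0.045},
  {"offset":[0,0,0.05],"angular":[0,0,0],"jaw":0.045},
])

```text
time_s: 1.4
eef_pos: [400.5, -328.8, 63.0]
ee_rot: [0.003, 0.998, -0.06, 0.003]
force: [-0.1, -0.4, -0.4]
grip_width: 0.524
```

Run:
```python
from h import *
st();c=cap('top');s=cap('scene')
a=c['img'][190:290,270:370];b=s['img'][130:200,220:320]
cv2.imwrite('pics/g1.png',np.hstack([cv2.resize(a,(400,400),interpolation=cv2.INTER_CUBIC),cv2.resize(b,(400,400),interpolation=cv2.INTER_CUBIC)])[:,:,::-1])
chain(pose(400,-326,17,-6.8))
```

```text
t 1.4 pos [ 400.5 -328.8   63. ] q [ 0.003  0.998 -0.06   0.003] F [-0.1 -0.4 -0.4] w 0.5237418196039544 j [-0.91  0.51  1.73 -0.    0.89  0.78]
off [0.0029, 0.0009, 0.0404] ang [-0.3, 0.3, -0.1]
```

View pics/g1.png

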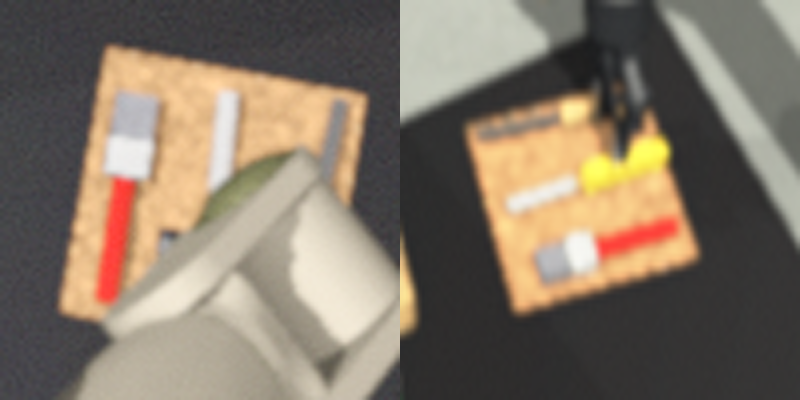

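move_arm([
  {"offset":[0,0,0.02],"angular":[0,0,0],"jaw":0.045},
  {"offset":[0,0,0.04],"angular":[0,0,0],"jaw":0.045},
  {"offset":[0,0,0.042],"angular":[0,0,0],"jaw":0.045},
  {"offset":[0,0,0.042],"angular":[0,0,0],"jaw":0.045},
])

```text
time_s: 2.0
eef_pos: [399.7, -326.8, 19.7]
ee_rot: [0.001, 0.998, -0.059, 0.001]
force: [1.4, 0.8, 1.0]
grip_width: 0.528
```

Run:
```python
from h import *
st()
```

```text
t 2.0 pos [ 399.7 -326.8   19.7] q [ 0.001  0.998 -0.059  0.001] F [1.4 0.8 1. ] w 0.5279737247059327 j [-0.91  0.59  1.75 -0.    0.81  0.78]
```

move_arm([
  {"offset":[0,0,0.002],"angular":[0,0,0],"jaw":0.045},
  {"offset":[0,0,0.002],"angular":[0,0,0],"jaw":0.01},
  {"offset":[0,0,0.002],"angular":[0,0,0],"jaw":0.01},
  {"offset":[0,0,0.002],"angular":[0,0,0],"jaw":0.01},
  {"offset":[0,0,0.002],"angular":[0,0,0],"jaw":0.01},
], squeeze=80)

```text
time_s: 2.62
eef_pos: [399.8, -326.1, 16.9]
ee_rot: [0.0, 0.998, -0.059, 0.0]
force: [-0.9, 0.6, 6.4]
grip_width: 0.19
```

move_arm([
  {"offset":[0,0,0],"angular":[0,0,0],"jaw":0.01},
  {"offset":[0,0,0],"angular":[0,0,0],"jaw":0.01},
  {"offset":[0,0,0],"angular":[0,0,0],"jaw":0.01},
])

```text
time_s: 3.0
eef_pos: [399.7, -326.1, 16.9]
ee_rot: [0.0, 0.998, -0.059, 0.0]
force: [-0.2, 1.0, 6.7]
grip_width: 0.187
```

Run:
```python
from h import *
p=cur()
chain((p[0]+[0,0,103],p[1]),pose(414.5,5.5,120,-3.2),pose(414.5,5.5,30,-3.2))
```

```text
off [0.0001, 0.0001, -0.103] ang [0.0, 0.0, 0.0]
off [-0.0243, -0.3311, -0.0003] ang [0.0, -0.0, -3.6]
off [0.0, -0.0, 0.09] ang [0.0, 0.0, 0.0]
```

move_arm([
  {"offset":[0,0,-0.02],"angular":[0,0,0],"jaw":0.01},
  {"offset":[0,0,-0.05],"angular":[0,0,0],"jaw":0.01},
  {"offset":[0,0,-0.08],"angular":[0,0,0],"jaw":0.01},
  {"offset":[0,0,-0.103],"angular":[0,0,0],"jaw":0.01},
  {"offset":[0,0,-0.103],"angular":[0,0,0],"jaw":0.01},
])

```text
time_s: 3.62
eef_pos: [400.0, -326.3, 120.4]
ee_rot: [0.001, 0.998, -0.059, 0.001]
force: [0.3, -0.0, 0.1]
grip_width: 0.191
```

move_arm([
  {"offset":[-0.004,-0.04,0],"angular":[0,0,-0.6],"jaw":0.01},
  {"offset":[-0.008,-0.095,0],"angular":[0,0,-1.2],"jaw":0.01},
  {"offset":[-0.012,-0.15,0],"angular":[0,0,-1.8],"jaw":0.01},
  {"offset":[-0.016,-0.205,0],"angular":[0,0,-2.4],"jaw":0.01},
  {"offset":[-0.02,-0.26,0],"angular":[0,0,-3],"jaw":0.01},
])

```text
time_s: 4.25
eef_pos: [409.5, -63.4, 118.3]
ee_rot: [-0.0, 0.999, -0.033, -0.001]
force: [0.9, -0.7, -1.2]
grip_width: 0.19
```

move_arm([
  {"offset":[-0.004,-0.045,0],"angular":[0,0,-0.6],"jaw":0.01},
  {"offset":[-0.004,-0.071,0.03],"angular":[0,0,-0.6],"jaw":0.01},
  {"offset":[-0.004,-0.071,0.06],"angular":[0,0,-0.6],"jaw":0.01},
  {"offset":[-0.004,-0.071,0.085],"angular":[0,0,-0.6],"jaw":0.01},
  {"offset":[-0.004,-0.071,0.085],"angular":[0,0,-0.6],"jaw":0.01},
])

```text
time_s: 4.88
eef_pos: [409.4, 6.2, 32.5]
ee_rot: [-0.001, 1.0, -0.027, -0.002]
force: [-0.6, 0.2, 0.0]
grip_width: 0.185
```

Run:
```python
from h import *
st();c=cap('top');s=cap('scene')
a=c['img'][150:250,170:270];b=s['img'][190:290,235:335]
cv2.imwrite('pics/p1.png',np.hstack([cv2.resize(x,(400,400),interpolation=cv2.INTER_CUBIC) for x in(a,b)])[:,:,::-1])
p,r=cur();t=p+r.apply([125,0,3]);print(t,proj(c,t),proj(s,t),(proj(c,t)-[170,150])*4,(proj(s,t)-[235,190])*4)
```

```text
t 4.88 pos [409.4   6.2  32.5] q [-0.001  1.    -0.027 -0.002] F [-0.6  0.2  0. ] w 0.1854664073119041 j [-0.27  0.39  2.05  0.    0.7   1.35]
[535.63902922  -1.11049129  31.32614276] [[217.56588692 208.65407664]] [[282.3869341  216.75280671]] [[190.26354769 234.61630658]] [[189.54773641 107.01122685]]
```

View pics/p1.png

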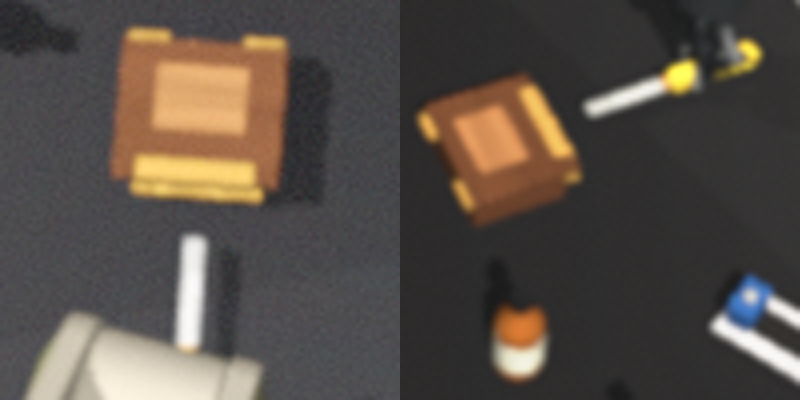

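Run:
```python
from h import *
c=cap('top');s=cap('scene')
f=lambda x,y,ox,oy,k=4:((x+.5)/k-.5+ox,(y+.5)/k-.5+oy)
print('tip top',onz(c,*f(194,236,170,150),30),'scene',onz(s,*f(187,110,235,190),30))
print('ledge',[onz(c,*f(x,y,170,150),22) for x,y in((131,194),(196,198),(262,202))])
print('hinge tabs',[onz(c,*f(x,y,170,150),36) for x,y in((148,35),(266,43))])
print('cover',[np.round(onz(c,*f(x,y,170,150),40.5),1).tolist() for x,y in((122,38),(288,46),(279,189),(111,177))])
print('strip far edge/near',[onz(c,*f(x,y,170,150),40.5) for x,y in((195,158),(195,184))])
print('scene ledge right end',onz(s,*f(180,177,235,190),22),'cover corners',[np.round(onz(s,*f(x,y,235,190),40.5),1).tolist() for x,y in((20,107),(128,74),(180,165),(75,211))])
# triangulate tip
(o1,d1),(o2,d2)=ray(c,*f(194,236,170,150)),ray(s,*f(187,110,235,190))
A=np.c_[d1,-d2];k=np.linalg.lstsq(A,o2-o1,rcond=None)[0];print('tri',o1+k[0]*d1,o2+k[1]*d2)
```

```text
tip top [535.82476231  -2.72759797] scene [539.60348096  -2.18045206]
ledge [array([569.28561443,  47.50587107]), array([566.11885575,  -3.3716857 ]), array([562.94260627, -54.908138  ])]
hinge tabs [array([692.82791574,  34.3206787 ]), array([686.32035747, -58.06115211])]
cover [[689.6, 54.1], [683.0, -75.4], [571.2, -68.7], [580.6, 60.8]]
strip far edge/near [array([595.28929036,  -3.8582244 ]), array([575.13642059,  -4.03937691])]
scene ledge right end [583.20043926  62.03805627] cover corners [[690.1, -73.4], [574.5, -62.5], [583.7, 60.9], [698.7, 63.2]]
tri [536.0328359   -2.48780869  27.13975256] [538.36412192  -4.07107794  27.17661233]
```

Run:
```python
from h import *
st();p=cur();q=pose(p[0][0],p[0][1],30,-3.3)
chain(q,(q[0]+q[1].apply([46,0,0]),q[1]))
```

```text
t 5.08 pos [411.3   5.6  35. ] q [ 0.     1.    -0.028  0.001] F [ 0.3  1.1 -0.7] w 0.19068845794685219 j [-0.27  0.39  2.05 -0.    0.7   1.35]
off [-0.0, -0.0, 0.005] ang [0.0, -0.1, 0.1]
off [0.046, 0.0, 0.0] ang [0.0, 0.0, 0.0]
```

move_arm([
  {"offset":[0,0,0.005],"angular":[0,0,0.1],"jaw":0.01},
  {"offset":[0.01,0,0.005],"angular":[0,0,0],"jaw":0.01},
  {"offset":[0.02,0,0.005],"angular":[0,0,0],"jaw":0.01},
  {"offset":[0.028,0,0.005],"angular":[0,0,0],"jaw":0.01},
  {"offset":[0.028,0,0.005],"angular":[0,0,0],"jaw":0.01},
])

```text
time_s: 5.7
eef_pos: [439.4, 4.2, 29.3]
ee_rot: [0.0, 1.0, -0.027, 0.0]
force: [-0.3, 0.2, -1.0]
grip_width: 0.19
```

move_arm([
  {"offset":[0,0,0],"angular":[0,0,0],"jaw":0.01},
  {"offset":[0,0,0],"angular":[0,0,0],"jaw":0.01},
])

```text
time_s: 5.95
eef_pos: [438.6, 4.3, 29.3]
ee_rot: [-0.0, 1.0, -0.028, -0.0]
force: [-0.0, -0.7, -1.0]
grip_width: 0.19
```

Run:
```python
from h import *
st();c=cap('top');s=cap('scene')
a=c['img'][180:220,190:250];b=s['img'][195:235,255:315]
cv2.imwrite('pics/p2.png',np.hstack([cv2.resize(x,(390,260),interpolation=cv2.INTER_CUBIC) for x in(a,b)])[:,:,::-1])
st()
```

```text
t 5.95 pos [438.6   4.3  29.3] q [-0.     1.    -0.028 -0.   ] F [-0.  -0.7 -1. ] w 0.19033700538317339 j [-0.26  0.45  1.97  0.    0.72  1.37]
t 6.05 pos [438.7   4.3  29.3] q [-0.     1.    -0.028 -0.   ] F [ 0.1 -0.2 -1.3] w 0.19203745368912592 j [-0.26  0.45  1.97 -0.    0.72  1.37]
```

View pics/p2.png

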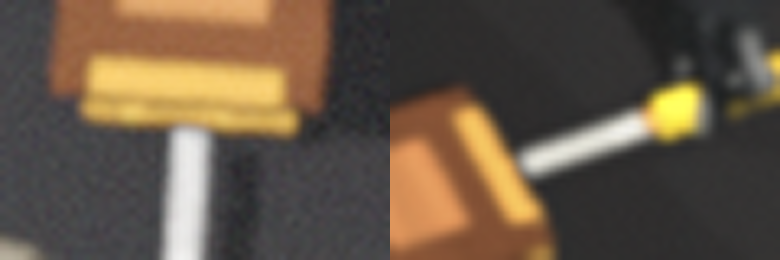

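move_arm([
  {"offset":[0.005,0,0],"angular":[0,0,0],"jaw":0.01},
  {"offset":[0.01,0,0],"angular":[0,0,0],"jaw":0.01},
  {"offset":[0.016,0,0],"angular":[0,0,0],"jaw":0.01},
  {"offset":[0.016,0,0],"angular":[0,0,0],"jaw":0.01},
  {"offset":[0.016,0,0],"angular":[0,0,0],"jaw":0.01},
], squeeze=100)

```text
time_s: 6.68
eef_pos: [454.7, 3.4, 29.2]
ee_rot: [-0.0, 1.0, -0.027, -0.0]
force: [0.2, -0.8, 0.3]
grip_width: 0.182
```

Run:
```python
from h import *
st();c=cap('top');s=cap('scene')
a=c['img'][180:220,190:250];b=s['img'][195:235,255:315]
cv2.imwrite('pics/p3.png',np.hstack([cv2.resize(x,(390,260),interpolation=cv2.INTER_CUBIC) for x in(a,b)])[:,:,::-1])
# arc plan: tip radius r about hinge, hinge at lip+110
p,r=cur();ex=r.apply([1,0,0]);print(ex)
for th in np.radians([0,5,10,20,30,40,50,60,70,80,90,96,102,108]):
    d=np.degrees(th); rr=103-min(d,60)/60*8
    x=(103-rr*np.cos(th)); z=rr*np.sin(th)
    print(round(d),'fwd',round(x,1),'up',round(z,1))
```

```text
t 6.67 pos [454.7   3.4  29.2] q [-0.     1.    -0.027 -0.   ] F [ 0.2 -0.8  0.3] w 0.18243414092031687 j [-0.25  0.47  1.93  0.    0.74  1.37]
[ 9.98485023e-01 -5.50239188e-02 -1.64543825e-04]
0 fwd 0.0 up 0.0
5 fwd 1.1 up 8.9
10 fwd 2.9 up 17.7
20 fwd 8.7 up 34.3
30 fwd 17.3 up 49.5
40 fwd 28.2 up 62.8
50 fwd 41.1 up 73.8
60 fwd 55.5 up 82.3
70 fwd 70.5 up 89.3
80 fwd 86.5 up 93.6
90 fwd 103.0 up 95.0
96 fwd 112.9 up 94.5
102 fwd 122.8 up 92.9
108 fwd 132.4 up 90.4
```

move_arm([
  {"offset":[0,0,-0.004],"angular":[0,0,0],"jaw":0.01},
  {"offset":[0,0,-0.008],"angular":[0,0,0],"jaw":0.01},
  {"offset":[0.001,0,-0.013],"angular":[0,0,0],"jaw":0.01},
  {"offset":[0.002,0,-0.018],"angular":[0,0,0],"jaw":0.01},
  {"offset":[0.003,0,-0.023],"angular":[0,0,0],"jaw":0.01},
])

```text
time_s: 7.4
eef_pos: [457.8, 3.2, 52.6]
ee_rot: [-0.0, 1.0, -0.027, -0.0]
force: [-0.6, -0.4, -1.7]
grip_width: 0.184
```

Run:
```python
from h import *
st();c=cap('top');s=cap('scene')
a=c['img'][150:230,180:260];b=s['img'][185:265,235:315]
cv2.imwrite('pics/p3.png',np.hstack([cv2.resize(x,(400,400),interpolation=cv2.INTER_CUBIC) for x in(a,b)])[:,:,::-1])
```

```text
t 7.4 pos [457.8   3.2  52.6] q [-0.     1.    -0.027 -0.   ] F [-0.6 -0.4 -1.7] w 0.18367180849062767 j [-0.25  0.43  1.91 -0.    0.81  1.38]
```

View pics/p3.png

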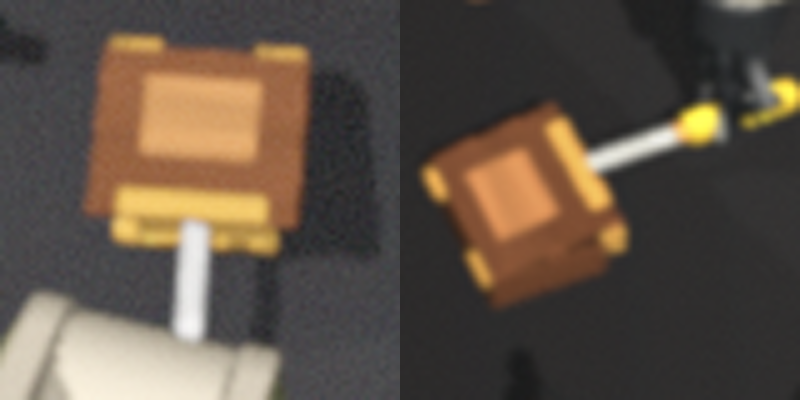

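move_arm([
  {"offset":[0.0024,0,-0.008],"angular":[0,0,0],"jaw":0.01},
  {"offset":[0.0057,0,-0.0163],"angular":[0,0,0],"jaw":0.01},
  {"offset":[0.0097,0,-0.024],"angular":[0,0,0],"jaw":0.01},
  {"offset":[0.0143,0,-0.0315],"angular":[0,0,0],"jaw":0.01},
  {"offset":[0.0195,0,-0.0384],"angular":[0,0,0],"jaw":0.01},
])

```text
time_s: 8.12
eef_pos: [477.7, 2.1, 91.3]
ee_rot: [0.0, 1.0, -0.028, 0.0]
force: [-1.7, 0.1, -2.0]
grip_width: 0.183
```

move_arm([
  {"offset":[0.0057,0,-0.0064],"angular":[0,0,0],"jaw":0.01},
  {"offset":[0.0119,0,-0.0122],"angular":[0,0,0],"jaw":0.01},
  {"offset":[0.0186,0,-0.0174],"angular":[0,0,0],"jaw":0.01},
  {"offset":[0.0256,0,-0.022],"angular":[0,0,0],"jaw":0.01},
  {"offset":[0.033,0,-0.026],"angular":[0,0,0],"jaw":0.01},
])

```text
time_s: 8.75
eef_pos: [510.8, 0.3, 117.0]
ee_rot: [0.0, 1.0, -0.028, 0.0]
force: [-1.5, 0.2, -1.8]
grip_width: 0.183
```

Run:
```python
from h import *
st();c=cap('top');s=cap('scene')
a=c['img'][150:230,180:260];b=s['img'][185:265,235:315]
cv2.imwrite('pics/p4.png',np.hstack([cv2.resize(x,(400,400),interpolation=cv2.INTER_CUBIC) for x in(a,b)])[:,:,::-1])
```

```text
t 8.75 pos [5.108e+02 3.000e-01 1.170e+02] q [ 0.     1.    -0.028  0.   ] F [-1.5  0.2 -1.8] w 0.18294263003291178 j [-0.23  0.42  1.7   0.    1.02  1.4 ]
```

View pics/p4.png

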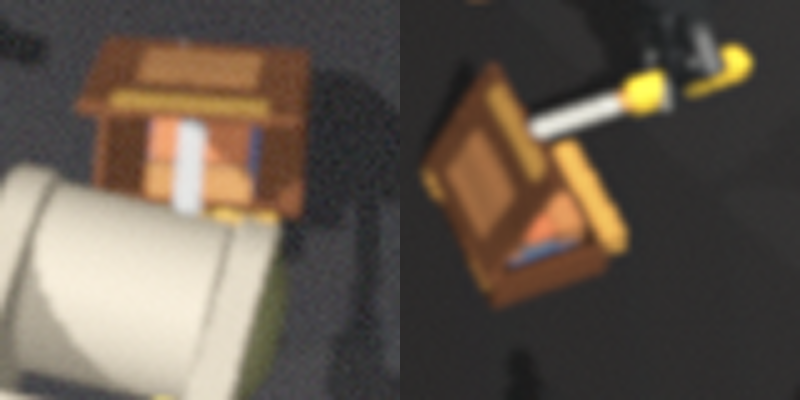

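move_arm([
  {"offset":[0.0074,0,-0.0038],"angular":[0,0,0],"jaw":0.01},
  {"offset":[0.015,0,-0.0067],"angular":[0,0,0],"jaw":0.01},
  {"offset":[0.023,0,-0.0093],"angular":[0,0,0],"jaw":0.01},
  {"offset":[0.031,0,-0.0113],"angular":[0,0,0],"jaw":0.01},
  {"offset":[0.0392,0,-0.0123],"angular":[0,0,0],"jaw":0.01},
])

```text
time_s: 9.48
eef_pos: [550.0, -1.9, 129.1]
ee_rot: [0.0, 1.0, -0.028, 0.0]
force: [-1.1, -0.0, 0.9]
grip_width: 0.181
```

move_arm([
  {"offset":[0.0083,0,0],"angular":[0,0,0],"jaw":0.01},
  {"offset":[0.0166,0,0],"angular":[0,0,0],"jaw":0.01},
  {"offset":[0.025,0,0.001],"angular":[0,0,0],"jaw":0.01},
  {"offset":[0.033,0,0.003],"angular":[0,0,0],"jaw":0.01},
  {"offset":[0.037,0,0.004],"angular":[0,0,0],"jaw":0.01},
])

```text
time_s: 10.1
eef_pos: [586.8, -3.9, 124.7]
ee_rot: [-0.0, 1.0, -0.027, -0.0]
force: [-0.4, -1.2, -0.1]
grip_width: 0.182
```

move_arm([
  {"offset":[0,0,0],"angular":[0,0,0],"jaw":0.01},
])

```text
time_s: 10.22
eef_pos: [586.4, -3.8, 124.7]
ee_rot: [-0.0, 1.0, -0.027, -0.0]
force: [-0.5, 0.7, 0.2]
grip_width: 0.178
```

Run:
```python
from h import *
st();c=cap('top');s=cap('scene')
a=c['img'][150:230,180:260];b=s['img'][185:265,235:315]
cv2.imwrite('pics/p5.png',np.hstack([cv2.resize(x,(400,400),interpolation=cv2.INTER_CUBIC) for x in(a,b)])[:,:,::-1])
```

```text
t 10.22 pos [586.4  -3.8 124.7] q [-0.     1.    -0.027 -0.   ] F [-0.5  0.7  0.2] w 0.17844200750915853 j [-0.21  0.56  1.45  0.    1.13  1.42]
```

View pics/p5.png

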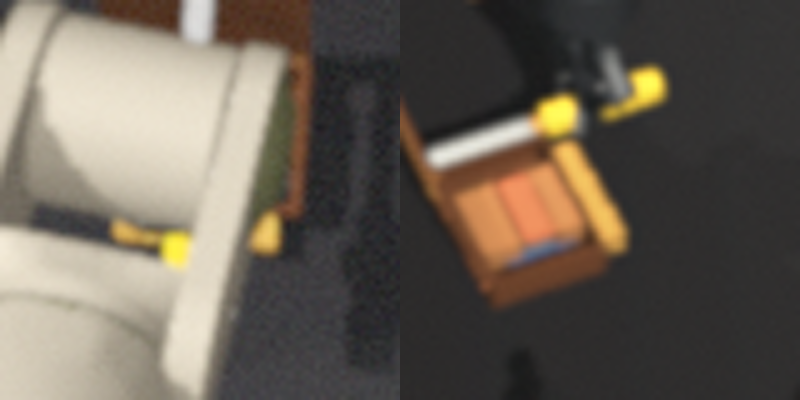

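Run:
```python
from h import *
chain(pose(460,3.2,124,-3.2),pose(400,-326,120,-6.8),pose(400,-326,19,-6.8))
```

```text
off [-0.1264, -0.0001, 0.001] ang [-0.0, 0.0, 0.1]
off [-0.0415, 0.332, 0.004] ang [0.0, -0.0, 3.6]
off [0.0, -0.0, 0.101] ang [0.0, 0.0, 0.0]
```

move_arm([
  {"offset":[-0.02,0,0],"angular":[0,0,0],"jaw":0.01},
  {"offset":[-0.05,0,0],"angular":[0,0,0],"jaw":0.01},
  {"offset":[-0.09,0,0],"angular":[0,0,0],"jaw":0.01},
  {"offset":[-0.126,0,0],"angular":[0,0,0],"jaw":0.01},
  {"offset":[-0.126,0,0],"angular":[0,0,0],"jaw":0.01},
])

```text
time_s: 10.95
eef_pos: [458.9, 3.4, 125.3]
ee_rot: [-0.0, 1.0, -0.028, -0.0]
force: [0.7, -0.3, -0.8]
grip_width: 0.183
```

move_arm([
  {"offset":[-0.006,0.04,0],"angular":[0,0,0.6],"jaw":0.01},
  {"offset":[-0.013,0.095,0],"angular":[0,0,1.2],"jaw":0.01},
  {"offset":[-0.02,0.15,0],"angular":[0,0,1.8],"jaw":0.01},
  {"offset":[-0.027,0.205,0],"angular":[0,0,2.4],"jaw":0.01},
  {"offset":[-0.034,0.26,0.002],"angular":[0,0,3],"jaw":0.01},
])

```text
time_s: 11.58
eef_pos: [412.4, -257.1, 123.4]
ee_rot: [0.001, 0.999, -0.054, 0.001]
force: [0.6, 0.2, -1.2]
grip_width: 0.183
```

move_arm([
  {"offset":[-0.004,0.05,0],"angular":[0,0,0.6],"jaw":0.01},
  {"offset":[-0.004,0.072,0],"angular":[0,0,0.6],"jaw":0.01},
  {"offset":[-0.004,0.072,0],"angular":[0,0,0.6],"jaw":0.01},
  {"offset":[-0.004,0.072,0.02],"angular":[0,0,0.6],"jaw":0.01},
  {"offset":[-0.004,0.072,0.06],"angular":[0,0,0.6],"jaw":0.01},
])

```text
time_s: 12.2
eef_pos: [401.9, -325.2, 63.5]
ee_rot: [0.001, 0.998, -0.058, 0.001]
force: [0.9, -0.1, -1.4]
grip_width: 0.184
```

Run:
```python
from h import *
cap('top');st();chain(pose(400,-326,25,-6.8),pose(400,-326,17.5,-6.8))
```

```text
t 12.25 pos [ 399.7 -322.6   58. ] q [-0.003  0.998 -0.058 -0.002] F [-3.   2.8 -6.5] w 0.1834434434628934 j [-0.91  0.52  1.73  0.    0.9   0.78]
off [0.0008, 0.0035, 0.033] ang [-0.3, 0.3, 0.1]
off [0.0, -0.0, 0.0075] ang [0.0, 0.0, 0.0]
```

move_arm([
  {"offset":[0,0.001,0.012],"angular":[0,0,0.1],"jaw":0.01},
  {"offset":[0,0.001,0.024],"angular":[0,0,0.1],"jaw":0.01},
  {"offset":[0,0.001,0.032],"angular":[0,0,0.1],"jaw":0.01},
  {"offset":[0,0.001,0.034],"angular":[0,0,0.1],"jaw":0.01},
  {"offset":[0,0.001,0.034],"angular":[0,0,0.1],"jaw":0.01},
])

```text
time_s: 12.88
eef_pos: [400.6, -326.9, 29.2]
ee_rot: [0.0, 0.998, -0.06, 0.0]
force: [0.5, 0.3, -0.9]
grip_width: 0.182
```

Run:
```python
from h import *
cap('top');st();chain(pose(400,-326,17.3,-6.8))
```

```text
t 12.93 pos [ 400.6 -327.    29.4] q [ 0.     0.998 -0.06   0.   ] F [-0.2  0.1  0.3] w 0.18372998452633685 j [-0.91  0.57  1.74  0.    0.83  0.78]
off [-0.0007, -0.001, 0.0121] ang [0.0, -0.0, -0.1]
```

Lower the last 12 mm slowly, open, then rise.

move_arm([
  {"offset":[0,0,0.005],"angular":[0,0,0],"jaw":0.01},
  {"offset":[0,0,0.009],"angular":[0,0,0],"jaw":0.01},
  {"offset":[0,0,0.012],"angular":[0,0,0],"jaw":0.01},
  {"offset":[0,0,0.012],"angular":[0,0,0],"jaw":0.01},
  {"offset":[0,0,0.012],"angular":[0,0,0],"jaw":0.022},
])

```text
time_s: 13.55
eef_pos: [400.5, -326.9, 17.0]
ee_rot: [0.0, 0.998, -0.06, 0.0]
force: [-0.4, 0.7, 0.9]
grip_width: 0.259
```

move_arm([
  {"offset":[0,0,0],"angular":[0,0,0],"jaw":0.045},
  {"offset":[0,0,0],"angular":[0,0,0],"jaw":0.045},
  {"offset":[0,0,0],"angular":[0,0,0],"jaw":0.045},
  {"offset":[0,0,-0.015],"angular":[0,0,0],"jaw":0.045},
  {"offset":[0,0,-0.04],"angular":[0,0,0],"jaw":0.045},
])

```text
time_s: 14.18
eef_pos: [400.3, -326.7, 57.9]
ee_rot: [-0.0, 0.998, -0.06, -0.0]
force: [-0.0, 0.2, 0.3]
grip_width: 0.531
```

move_arm([
  {"offset":[0,0,-0.04],"angular":[0,0,0],"jaw":0.07},
  {"offset":[0,0,-0.09],"angular":[0,0,0],"jaw":0.07},
  {"offset":[0,0,-0.12],"angular":[0,0,0],"jaw":0.07},
  {"offset":[0.01,-0.05,-0.14],"angular":[0,0,0],"jaw":0.07},
  {"offset":[0.01,-0.1,-0.14],"angular":[0,0,0],"jaw":0.07},
])

```text
time_s: 14.8
eef_pos: [423.0, -228.0, 199.4]
ee_rot: [0.001, 0.998, -0.06, 0.002]
force: [0.3, -0.0, -0.1]
grip_width: 0.819
```

move_arm([
  {"offset":[0.01,-0.05,0],"angular":[0,0,-1],"jaw":0.07},
  {"offset":[0.02,-0.1,0],"angular":[0,0,-2],"jaw":0.07},
  {"offset":[0.03,-0.15,0],"angular":[0,0,-3.5],"jaw":0.07},
  {"offset":[0.03,-0.18,0],"angular":[0,0,-3.5],"jaw":0.07},
  {"offset":[0.03,-0.18,0],"angular":[0,0,-3.5],"jaw":0.07},
])

```text
time_s: 15.42
eef_pos: [473.6, -52.1, 198.0]
ee_rot: [0.0, 1.0, -0.028, 0.0]
force: [-0.3, -1.1, -0.8]
grip_width: 0.821
```

Run:
```python
from m import *
st();c=cap('top');s=cap('scene');H,S,V=masks(c)
for nm,m,z in [('yellow',(H>22)&(H<36)&(S>150)&(V>110),16),('cork',(H>8)&(H<22)&(S>60)&(V>120),4),('blade',(S<45)&(V>150),15),('red',((H<5)|(H>175))&(S>120)&(V>50),0)]:
  for a,ce,mm in comps(m,15):
    p=onz(c,*ce,z)
    if 300<p[0]<740 and -440<p[1]<200 and a[4]<8000: r=rect(c,mm,z);print(nm,a,np.round(p,1),np.round(r[0],1),np.round(r[1],1),round(r[2],1))
a=c['img'][130:230,170:270];b=s['img'][190:265,230:305]
cv2.imwrite('pics/q1.png',np.hstack([cv2.resize(x,(400,400),interpolation=cv2.INTER_CUBIC) for x in(a,b)])[:,:,::-1])
```

```text
t 15.43 pos [473.6 -52.1 198. ] q [ 0.     1.    -0.028  0.   ] F [-0.3 -1.1 -0.8] w 0.8213519587536862 j [-0.36  0.25  1.71  0.    1.19  1.27]
yellow [319 241   9  33 201] [ 383.2 -327.8] [ 385.  -327.8] [20.2 99.8] 83.8
cork [307 146  40  29 841] [ 693.8 -348.6] [ 694.9 -348.3] [121.8  80. ] 80.3
cork [ 200  159   41   43 1093] [628.2 -10.4] [629.1  -5.7] [126.3 131.7] 85.8
cork [ 284  201   78   78 3709] [ 435.4 -336. ] [ 436.9 -332.2] [217.2 218. ] 79.1
blade [155 152   6   5  15] [710.7 194.9] [710.1 194.8] [ 8.  18.5] 37.6
blade [296 213  13  22 224] [ 489.  -265.3] [ 490.  -265.9] [36.1 63.9] 79.6
blade [323 213   7  26 131] [ 483.9 -339.7] [ 483.6 -339.6] [16.4 79.4] 83.1
blade [348 216   8  27  45] [ 471.9 -421.2] [ 471.5 -421.4] [ 8.6 85.1] 75.3
red [295 235   8  30 127] [ 408.6 -253.4] [ 408.7 -253.4] [13.3 93.3] 80.2
```

View pics/q1.png

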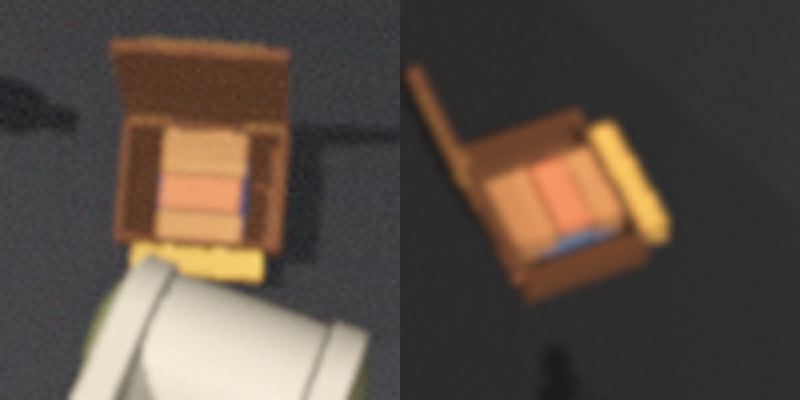

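Run:
```python
from m import *
for n in('top','scene'):
  c=cap(n);H,S,V=masks(c)
  u,v=(220,178) if n=='top' else (258,228)
  print(n,[(H[v+j,u],S[v+j,u],V[v+j,u]) for j in(-8,-4,0,3,6)])
  for a,ce,mm in comps((H<=9)&(S>100)&(S<170)&(V>170),20):
    p=onz(c,*ce,28)
    if 560<p[0]<720 and abs(p[1])<90:
      r=rect(c,mm,28);print(n,a,np.round(ce,1),np.round(p,1),np.round(r[0],1),np.round(r[1],1),r[2])
c=ctrl.capture('top')
f=lambda x,y,ox,oy,k=4:((x+.5)/k-.5+ox,(y+.5)/k-.5+oy)
q=[onz(c,*f(x,y,170,130),28) for x,y in((162,172),(243,176),(241,214),(159,210))];print(np.round(q,1),np.mean(q,0))
q=[onz(c,*f(x,y,170,130),32) for x,y in((127,118),(292,128),(281,250),(115,242))];print('case top',np.round(q,1),np.mean(q,0))
q=[onz(c,*f(x,y,170,130),22) for x,y in((134,277),(264,282))];print('ledge',np.round(q,1))
```

```text
top [(np.int64(16), np.int64(130), np.int64(220)), (np.int64(12), np.int64(138), np.int64(224)), (np.int64(12), np.int64(134), np.int64(238)), (np.int64(12), np.int64(135), np.int64(226)), (np.int64(15), np.int64(131), np.int64(222))]
scene [(np.int64(10), np.int64(157), np.int64(210)), (np.int64(10), np.int64(151), np.int64(243)), (np.int64(10), np.int64(154), np.int64(229)), (np.int64(11), np.int64(153), np.int64(215)), (np.int64(12), np.int64(134), np.int64(188))]
[[649.   23.6]
 [645.7 -39.9]
 [615.7 -38.6]
 [618.9  25.5]] [632.30367167  -7.34224572]
case top [[691.3  51.3]
 [683.1 -78.3]
 [586.9 -69.9]
 [593.3  59.1]] [638.64335136  -9.47832485]
ledge [[566.9  45.1]
 [562.9 -56.5]]
```

Run:
```python
from h import *
st();chain(pose(633,-6,190,-3.1),pose(633,-6,40,-3.1))
```

```text
t 15.68 pos [473.5 -54.5 197.2] q [ 0.    1.   -0.03  0.  ] F [0.5 0.  1.1] w 0.8197572110355623 j [-0.36  0.25  1.71 -0.    1.19  1.27]
off [0.1563, -0.058, 0.0073] ang [0.0, -0.0, -0.3]
off [0.0, -0.0, 0.15] ang [0.0, 0.0, 0.0]
```

move_arm([
  {"offset":[0.03,-0.01,0],"angular":[0,0,0],"jaw":0.073},
  {"offset":[0.07,-0.023,0],"angular":[0,0,0],"jaw":0.073},
  {"offset":[0.11,-0.038,0],"angular":[0,0,0],"jaw":0.073},
  {"offset":[0.145,-0.05,0.008],"angular":[0,0,0],"jaw":0.073},
  {"offset":[0.157,-0.055,0.008],"angular":[0,0,0],"jaw":0.073},
])

```text
time_s: 16.3
eef_pos: [634.5, -8.3, 187.6]
ee_rot: [-0.0, 1.0, -0.03, -0.001]
force: [-0.0, -0.8, 0.0]
grip_width: 0.857
```

move_arm([
  {"offset":[0,0,0.03],"angular":[0,0,0],"jaw":0.073},
  {"offset":[0,0,0.07],"angular":[0,0,0],"jaw":0.073},
  {"offset":[0,0,0.11],"angular":[0,0,0],"jaw":0.073},
  {"offset":[0,0,0.135],"angular":[0,0,0],"jaw":0.073},
  {"offset":[0,0,0.14],"angular":[0,0,0],"jaw":0.073},
])

```text
time_s: 16.92
eef_pos: [632.8, -8.6, 47.4]
ee_rot: [-0.0, 1.0, -0.03, -0.002]
force: [-0.8, 0.1, -0.4]
grip_width: 0.857
```

Run:
```python
from h import *
c=cap('top');s=cap('scene');st();chain(pose(633,-6,18,-3.1))
a=c['img'][130:230,170:270];b=s['img'][180:255,230:305]
cv2.imwrite('pics/q2.png',np.hstack([cv2.resize(x,(400,400),interpolation=cv2.INTER_CUBIC) for x in(a,b)])[:,:,::-1])
```

```text
t 17.02 pos [633.7  -8.5  49.3] q [ 0.    1.   -0.03  0.  ] F [-1.2  0.6 -0.1] w 0.8530075636440363 j [-0.2   0.74  1.35 -0.    1.05  1.43]
off [-0.0009, -0.0024, 0.0313] ang [0.0, -0.0, -0.3]
```

move_arm([
  {"offset":[-0.001,-0.0025,0],"angular":[0,0,-0.3],"jaw":0.073},
  {"offset":[-0.001,-0.0025,0.01],"angular":[0,0,-0.3],"jaw":0.073},
  {"offset":[-0.001,-0.0025,0.02],"angular":[0,0,-0.3],"jaw":0.073},
  {"offset":[-0.001,-0.0025,0.026],"angular":[0,0,-0.3],"jaw":0.073},
  {"offset":[-0.001,-0.0025,0.031],"angular":[0,0,-0.3],"jaw":0.073},
])

```text
time_s: 17.65
eef_pos: [632.6, -5.3, 17.4]
ee_rot: [-0.0, 1.0, -0.027, -0.0]
force: [0.2, -0.4, -0.3]
grip_width: 0.856
```

Run:
```python
from h import *
c=cap('top');s=cap('scene');st()
b=s['img'][180:255,230:305]
cv2.imwrite('pics/q2.png',cv2.resize(b,(600,600),interpolation=cv2.INTER_CUBIC)[:,:,::-1])
```

```text
t 17.75 pos [632.4  -5.3  17.4] q [-0.     1.    -0.027 -0.   ] F [ 0.2 -0.1 -0.4] w 0.8555017784105364 j [-0.19  0.79  1.36  0.    0.99  1.43]
```

View pics/q2.png

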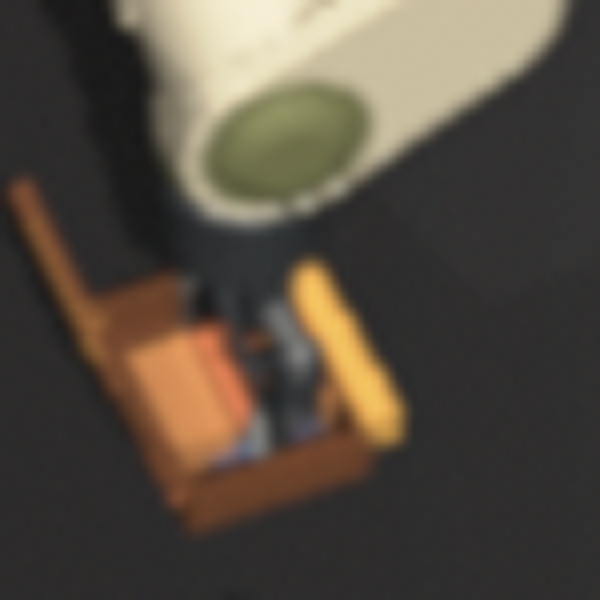

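Run:
```python
from h import *
s=cap('scene')
p,r=cur()
k=lambda P:np.round((proj(s,P)-[230,180])*8,0).tolist()
print('tip inner',k([p+r.apply([dx,-36.5,11]) for dx in(-11,0,11)]),'outer',k([p+r.apply([dx,-50,11]) for dx in(-11,0,11)]))
q=pose(633,-6,0,-3.1);print('stone top',k([q[0]+q[1].apply([x,y,-28]) for x,y in((-13,-30),(13,-30),(13,30),(-13,30))]))
cc=np.array([638,-8,0]);print('case corners top',k([cc+q[1].apply([x,y,-32]) for x,y in((-48,-64),(48,-64),(48,64))]))
```

```text
tip inner [[294.0, 435.0], [273.0, 442.0], [253.0, 450.0]] outer [[305.0, 455.0], [285.0, 463.0], [265.0, 470.0]]
stone top [[292.0, 398.0], [243.0, 415.0], [193.0, 326.0], [241.0, 309.0]]
case corners top [[376.0, 421.0], [195.0, 487.0], [90.0, 295.0]]
```

move_arm([
  {"offset":[0,0,0],"angular":[0,0,0],"jaw":0.05},
  {"offset":[0,0,0],"angular":[0,0,0],"jaw":0.05},
  {"offset":[0,0,0],"angular":[0,0,0],"jaw":0.05},
  {"offset":[0,0,0],"angular":[0,0,0],"jaw":0.05},
], squeeze=50)

```text
time_s: 18.3
eef_pos: [633.0, -5.4, 18.6]
ee_rot: [0.0, 1.0, -0.027, 0.001]
force: [-1.1, -0.3, 5.0]
grip_width: 0.694
```

move_arm([
  {"offset":[0,0,-0.008],"angular":[0,0,0],"jaw":0.05},
  {"offset":[0,0,-0.02],"angular":[0,0,0],"jaw":0.05},
  {"offset":[0,0,-0.04],"angular":[0,0,0],"jaw":0.05},
  {"offset":[0,0,-0.07],"angular":[0,0,0],"jaw":0.05},
  {"offset":[0,0,-0.1],"angular":[0,0,0],"jaw":0.05},
])

```text
time_s: 18.92
eef_pos: [632.7, -5.3, 120.2]
ee_rot: [0.0, 1.0, -0.027, 0.0]
force: [-0.5, -0.1, -1.1]
grip_width: 0.69
```

Run:
```python
from h import *
st();s=cap('scene');cap('top','lift_t.png');cv2.imwrite('pics/l1.png',s['img'][:,:,::-1])
im=cv2.cvtColor(s['img'],cv2.COLOR_RGB2HSV)
chain(pose(440,110,117,-3.1),pose(440,110,15,-3.1))
for x in(390,400,420,440):
    pass
```

```text
t 18.93 pos [632.7  -5.3 120.2] q [ 0.     1.    -0.027  0.   ] F [-0.5 -0.1 -1.1] w 0.689765157173695 j [-0.19  0.66  1.3   0.    1.19  1.43]
off [-0.2002, -0.1051, 0.0041] ang [0.1, -0.4, 0.1]
off [0.0, -0.0, 0.102] ang [0.0, 0.0, 0.0]
```

move_arm([
  {"offset":[-0.03,0,0],"angular":[0,0,0],"jaw":0.05},
  {"offset":[-0.07,-0.02,0],"angular":[0,0,0],"jaw":0.05},
  {"offset":[-0.12,-0.05,0],"angular":[0,0,0],"jaw":0.05},
  {"offset":[-0.165,-0.085,0],"angular":[0,0,0],"jaw":0.05},
  {"offset":[-0.2,-0.105,0.004],"angular":[0,0,0],"jaw":0.05},
])

```text
time_s: 19.65
eef_pos: [436.6, 111.4, 114.0]
ee_rot: [-0.0, 1.0, -0.026, -0.0]
force: [0.6, -0.3, -1.3]
grip_width: 0.686
```

move_arm([
  {"offset":[0,0,0],"angular":[0,0,0],"jaw":0.05},
  {"offset":[0,0,0.03],"angular":[0,0,0],"jaw":0.05},
  {"offset":[0,0,0.06],"angular":[0,0,0],"jaw":0.05},
  {"offset":[0,0,0.085],"angular":[0,0,0],"jaw":0.05},
  {"offset":[0,0,0.09],"angular":[0,0,0],"jaw":0.05},
])

```text
time_s: 20.27
eef_pos: [438.4, 109.8, 22.9]
ee_rot: [0.0, 1.0, -0.027, -0.001]
force: [-0.2, 0.2, -0.8]
grip_width: 0.694
```

Run:
```python
from h import *
cap('top');cap('scene');st();chain(pose(440,110,14,-3.1))
```

```text
t 20.38 pos [439.  109.9  24.1] q [ 0.     1.    -0.027 -0.   ] F [ 0.6 -0.3 -0.8] w 0.6893022119049274 j [-0.01  0.48  1.94 -0.    0.73  1.61]
off [0.001, -0.0001, 0.0101] ang [0.0, 0.0, 0.0]
```

move_arm([
  {"offset":[0,0,0.003],"angular":[0,0,0],"jaw":0.05},
  {"offset":[0,0,0.006],"angular":[0,0,0],"jaw":0.05},
  {"offset":[0,0,0.008],"angular":[0,0,0],"jaw":0.05},
  {"offset":[0,0,0.009],"angular":[0,0,0],"jaw":0.05},
  {"offset":[0,0,0.009],"angular":[0,0,0],"jaw":0.05},
])

```text
time_s: 21.0
eef_pos: [438.5, 110.2, 15.0]
ee_rot: [0.0, 1.0, -0.027, -0.0]
force: [0.4, 0.4, 0.3]
grip_width: 0.688
```

move_arm([
  {"offset":[0,0,0.002],"angular":[0,0,0],"jaw":0.05},
  {"offset":[0,0,0.002],"angular":[0,0,0],"jaw":0.05},
])

```text
time_s: 21.25
eef_pos: [438.5, 110.2, 12.9]
ee_rot: [-0.0, 1.0, -0.027, -0.0]
force: [-0.4, -0.2, -1.3]
grip_width: 0.69
```

move_arm([
  {"offset":[0,0,0.001],"angular":[0,0,0],"jaw":0.05},
  {"offset":[0,0,0.002],"angular":[0,0,0],"jaw":0.05},
  {"offset":[0,0,0.002],"angular":[0,0,0],"jaw":0.05},
])

```text
time_s: 21.62
eef_pos: [438.5, 110.2, 10.9]
ee_rot: [-0.0, 1.0, -0.027, -0.0]
force: [0.7, -0.4, -1.0]
grip_width: 0.692
```

move_arm([
  {"offset":[0,0,0.001],"angular":[0,0,0],"jaw":0.05},
  {"offset":[0,0,0.001],"angular":[0,0,0],"jaw":0.05},
])

```text
time_s: 21.88
eef_pos: [438.6, 110.2, 10.5]
ee_rot: [0.0, 1.0, -0.027, 0.0]
force: [-3.2, -0.8, 8.3]
grip_width: 0.688
```

move_arm([
  {"offset":[0,0,0],"angular":[0,0,0],"jaw":0.064},
  {"offset":[0,0,0],"angular":[0,0,0],"jaw":0.07},
  {"offset":[0,0,0],"angular":[0,0,0],"jaw":0.075},
  {"offset":[0,0,0],"angular":[0,0,0],"jaw":0.078},
  {"offset":[0,0,-0.01],"angular":[0,0,0],"jaw":0.078},
])

```text
time_s: 22.5
eef_pos: [438.2, 110.2, 19.9]
ee_rot: [-0.0, 1.0, -0.027, -0.001]
force: [0.4, -0.5, 0.3]
grip_width: 0.917
```

move_arm([
  {"offset":[0,0,-0.03],"angular":[0,0,0],"jaw":0.078},
  {"offset":[0,0,-0.07],"angular":[0,0,0],"jaw":0.078},
  {"offset":[-0.03,0,-0.09],"angular":[0,0,0],"jaw":0.078},
  {"offset":[-0.08,0,-0.1],"angular":[0,0,0],"jaw":0.078},
  {"offset":[-0.12,0,-0.1],"angular":[0,0,0],"jaw":0.06},
])

```text
time_s: 23.12
eef_pos: [317.4, 116.7, 120.9]
ee_rot: [-0.0, 1.0, -0.027, 0.001]
force: [-0.9, 0.1, 0.4]
grip_width: 0.725
```

Run:
```python
from m import *
st();c=cap('top');s=cap('scene');cv2.imwrite('pics/b1.png',c['img'][:,:,::-1]);cv2.imwrite('pics/b1s.png',s['img'][:,:,::-1])
for n,k in(('top',c),('scene',s)):
  H,S,V=masks(k)
  for a,ce,mm in comps(((H<14)|(H>172))&(S>70)&(V>90),8):
    p=onz(k,*ce,18)
    if 380<p[0]<540 and 40<p[1]<200: 
        r=rect(k,mm,20);print(n,a,np.round(ce,1),np.round(onz(k,*ce,20),1),np.round(r[0],1),np.round(r[1],1),round(r[2],1))
  print(proj(k,[438.5,110.2,20]))
# stopped edges holder via blue, refined
H,S,V=masks(c)
```

```text
t 23.12 pos [317.4 116.7 120.9] q [-0.     1.    -0.027  0.001] F [-0.9  0.1  0.4] w 0.7249456713359639 j [0.   0.06 2.17 0.   0.91 1.63]
top [171 234  24  13 261] [182.6 240.3] [438.1 107.7] [438.  107.8] [71.8 36.4] 85.8
[[181.82269636 240.17224942]]
scene [309 222  16  17 159] [316.7 230.4] [443.8 112.6] [444.1 111.9] [78.2 41.3] 86.5
[[317.46007737 229.43461051]]
```

Run:
```python
from h import *
cap('top');st();chain(pose(438.5,110.2,80,86.6),pose(438.5,110.2,16,86.6))
```

```text
t 23.27 pos [317.9 116.7 120.7] q [-0.     1.    -0.026  0.001] F [ 1.1 -0.3  0.2] w 0.7041838094358466 j [ 0.    0.06  2.17 -0.    0.91  1.62]
off [0.1207, 0.0001, 0.0408] ang [0.1, -0.1, -89.6]
off [0.0, -0.0, 0.064] ang [0.0, 0.0, 0.0]
```

move_arm([
  {"offset":[0,0,0],"angular":[0,0,-10],"jaw":0.05},
  {"offset":[0,0,0],"angular":[0,0,-20],"jaw":0.05},
  {"offset":[0,0,0],"angular":[0,0,-30],"jaw":0.05},
  {"offset":[0,0,0],"angular":[0,0,-40],"jaw":0.05},
  {"offset":[0,0,0],"angular":[0,0,-50],"jaw":0.05},
])

```text
time_s: 23.9
eef_pos: [319.8, 116.5, 120.4]
ee_rot: [0.0, 0.916, 0.401, 0.0]
force: [0.7, -0.3, 0.2]
grip_width: 0.585
```

move_arm([
  {"offset":[0,0,0],"angular":[0,0,-10],"jaw":0.05},
  {"offset":[0,0,0],"angular":[0,0,-20],"jaw":0.05},
  {"offset":[0,0,0],"angular":[0,0,-30],"jaw":0.05},
  {"offset":[0,0,0],"angular":[0,0,-40],"jaw":0.05},
  {"offset":[0,0,0],"angular":[0,0,-40],"jaw":0.05},
])

```text
time_s: 24.52
eef_pos: [319.6, 116.5, 120.3]
ee_rot: [0.0, 0.726, 0.687, 0.0]
force: [0.7, -0.0, -0.4]
grip_width: 0.585
```

Run:
```python
from h import *
st();chain(pose(438.5,110.2,70,86.6),pose(438.5,110.2,16,86.6))
```

```text
t 24.52 pos [319.6 116.5 120.3] q [0.    0.726 0.687 0.   ] F [ 0.7 -0.  -0.4] w 0.5850245601612845 j [ 0.    0.07  2.16 -0.    0.91  0.06]
off [0.0003, 0.119, 0.0504] ang [0.0, -0.0, 0.2]
off [0.0, -0.0, 0.054] ang [0.0, 0.0, 0.0]
```

move_arm([
  {"offset":[0,0.03,0.01],"angular":[0,0,0.2],"jaw":0.05},
  {"offset":[0,0.07,0.03],"angular":[0,0,0.2],"jaw":0.05},
  {"offset":[0,0.105,0.045],"angular":[0,0,0.2],"jaw":0.05},
  {"offset":[0,0.119,0.05],"angular":[0,0,0.2],"jaw":0.05},
  {"offset":[0,0.119,0.05],"angular":[0,0,0.2],"jaw":0.05},
])

```text
time_s: 25.15
eef_pos: [437.6, 110.2, 69.9]
ee_rot: [-0.0, 0.728, 0.686, -0.0]
force: [-1.5, -0.2, 0.7]
grip_width: 0.585
```

Run:
```python
from h import *
cap('scene');cap('scene');st();chain(pose(438.5,110.2,16,86.6))
```

```text
t 25.25 pos [436.8 110.4  70.4] q [-0.     0.727  0.686 -0.   ] F [ 0.1 -0.   0.9] w 0.5878663877752515 j [-0.01  0.38  1.91  0.    0.84  0.04]
off [-0.0001, 0.0017, 0.0544] ang [-0.0, -0.0, 0.1]
```

move_arm([
  {"offset":[0,0.001,0.015],"angular":[0,0,0],"jaw":0.05},
  {"offset":[0,0.0015,0.03],"angular":[0,0,0],"jaw":0.05},
  {"offset":[0,0.0015,0.045],"angular":[0,0,0],"jaw":0.05},
  {"offset":[0,0.0015,0.053],"angular":[0,0,0],"jaw":0.05},
  {"offset":[0,0.0015,0.053],"angular":[0,0,0],"jaw":0.05},
])

```text
time_s: 25.88
eef_pos: [438.6, 110.2, 16.4]
ee_rot: [-0.001, 0.727, 0.687, -0.001]
force: [-0.3, 0.1, -0.2]
grip_width: 0.581
```

move_arm([
  {"offset":[0,0,0],"angular":[0,0,0],"jaw":0.015},
  {"offset":[0,0,0],"angular":[0,0,0],"jaw":0.015},
  {"offset":[0,0,0],"angular":[0,0,0],"jaw":0.015},
  {"offset":[0,0,0],"angular":[0,0,0],"jaw":0.015},
  {"offset":[0,0,0],"angular":[0,0,0],"jaw":0.015},
], squeeze=50)

```text
time_s: 26.5
eef_pos: [439.5, 110.2, 17.6]
ee_rot: [0.0, 0.727, 0.687, 0.0]
force: [0.1, 0.0, 5.6]
grip_width: 0.29
```

Run:
```python
from h import *
st();p=cur();up=(p[0]+[0,0,70],p[1])
chain(up,pose(490.5,301,86,116.2),pose(490.5,301,30,116.2))
```

```text
t 26.5 pos [439.5 110.2  17.6] q [0.    0.727 0.687 0.   ] F [0.1 0.  5.6] w 0.2896682179659644 j [-0.01  0.49  1.94  0.    0.71  0.04]
off [0.0, 0.0001, -0.07] ang [0.0, 0.0, 0.0]
off [0.1934, 0.0401, 0.0016] ang [0.1, 0.0, -29.5]
off [0.0, -0.0, 0.056] ang [0.0, 0.0, 0.0]
```

move_arm([
  {"offset":[0,0,-0.01],"angular":[0,0,0],"jaw":0.015},
  {"offset":[0,0,-0.03],"angular":[0,0,0],"jaw":0.015},
  {"offset":[0,0,-0.055],"angular":[0,0,0],"jaw":0.015},
  {"offset":[0,0,-0.07],"angular":[0,0,0],"jaw":0.015},
  {"offset":[0,0,-0.07],"angular":[0,0,0],"jaw":0.015},
])

```text
time_s: 27.12
eef_pos: [439.5, 110.2, 88.0]
ee_rot: [0.001, 0.727, 0.687, 0.001]
force: [-0.5, -0.1, -0.5]
grip_width: 0.292
```

move_arm([
  {"offset":[0.035,0.007,0],"angular":[0,0,-6],"jaw":0.015},
  {"offset":[0.075,0.015,0],"angular":[0,0,-12],"jaw":0.015},
  {"offset":[0.115,0.024,0],"angular":[0,0,-18],"jaw":0.015},
  {"offset":[0.155,0.032,0],"angular":[0,0,-24],"jaw":0.015},
  {"offset":[0.185,0.038,0],"angular":[0,0,-29.5],"jaw":0.015},
])

```text
time_s: 27.75
eef_pos: [487.2, 294.1, 86.0]
ee_rot: [-0.0, 0.526, 0.85, -0.001]
force: [-0.0, -0.6, -0.9]
grip_width: 0.292
```

Run:
```python
from h import *
cap('scene');cap('scene');cap('scene');st();chain(pose(490.5,301,60,116.2))
```

```text
t 27.9 pos [486.9 293.4  85.9] q [-0.     0.528  0.85  -0.001] F [-0.2 -0.7 -0.8] w 0.2912951939000959 j [ 0.34  0.57  1.55 -0.    1.03 -0.12]
off [0.0052, 0.0066, 0.0259] ang [-0.1, -0.0, 0.1]
```

move_arm([
  {"offset":[0.002,0.003,0.005],"angular":[0,0,0],"jaw":0.015},
  {"offset":[0.004,0.005,0.015],"angular":[0,0,0],"jaw":0.015},
  {"offset":[0.005,0.0065,0.024],"angular":[0,0,0.1],"jaw":0.015},
  {"offset":[0.005,0.0065,0.024],"angular":[0,0,0.1],"jaw":0.015},
  {"offset":[0.005,0.0065,0.024],"angular":[0,0,0.1],"jaw":0.015},
])

```text
time_s: 28.52
eef_pos: [491.2, 300.0, 63.1]
ee_rot: [0.0, 0.529, 0.849, 0.0]
force: [-0.5, -0.2, -1.6]
grip_width: 0.286
```

Run:
```python
from m import *
st();c=cap('top');s=cap('scene')
for n,k in(('top',c),('scene',s)):
  H,S,V=masks(k)
  for nm,m in(('red',((H<14)|(H>172))&(S>70)&(V>90)),('blue',(H>100)&(H<125)&(S>100)&(V>80)),('white',(S<45)&(V>140))):
   for a,ce,mm in comps(m,5):
    p=onz(k,*ce,34)
    if 420<p[0]<560 and 220<p[1]<390: print(n,nm,a,np.round(ce,1),np.round(p,1))
a=c['img'][190:260,80:180];b=s['img'][240:310,290:390]
cv2.imwrite('pics/h1.png',np.hstack([cv2.resize(x,(400,280),interpolation=cv2.INTER_CUBIC) for x in(a,b)])[:,:,::-1])
```

```text
t 28.52 pos [491.2 300.   63.1] q [0.    0.529 0.849 0.   ] F [-0.5 -0.2 -1.6] w 0.2864474166875846 j [ 0.34  0.62  1.54 -0.    0.99 -0.11]
top red [116 216  14  10 108] [122.4 220.8] [497.4 295. ]
top blue [130 211  11  12  73] [134.9 216.9] [509.7 255.7]
top white [120 206  25  28 206] [132.3 220. ] [500.1 263.5]
top white [133 215   2   3   5] [133.4 216.2] [511.7 260.5]
scene red [334 263  10  11  81] [338.2 268.1] [472.9 303.7]
scene blue [316 260  10  12  61] [320.6 266.2] [526.2 266.6]
scene blue [343 271   7   7  26] [346.1 273.6] [460.3 336.6]
scene blue [338 276   9   8  42] [341.5 279.5] [489.3 349.4]
scene white [313 269  38  21 206] [331.3 279.2] [521.4 331.1]
```

Run:
```python
from h import *
cap('top');st();chain(pose(491.4,301,56,116.2),pose(491.4,301,40,116.2))
```

```text
t 28.68 pos [491.2 300.1  63.3] q [0.    0.529 0.849 0.   ] F [-0.4  0.7 -0.8] w 0.2871131861889455 j [ 0.34  0.62  1.54  0.    0.99 -0.11]
off [0.0008, 0.0006, 0.0073] ang [0.0, 0.0, -0.1]
off [0.0, -0.0, 0.016] ang [0.0, 0.0, 0.0]
```

View pics/h1.png

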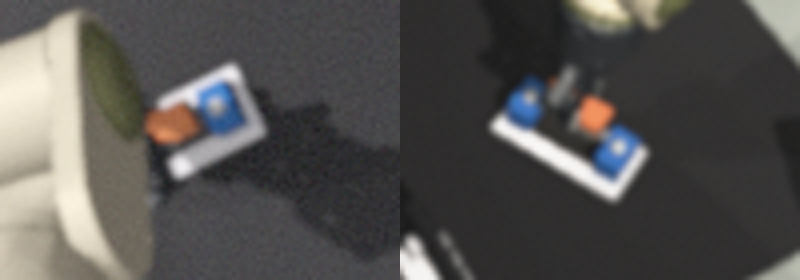

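move_arm([
  {"offset":[0.001,0.0005,0.007],"angular":[0,0,-0.1],"jaw":0.015},
  {"offset":[0.001,0.0005,0.012],"angular":[0,0,-0.1],"jaw":0.015},
  {"offset":[0.001,0.0005,0.016],"angular":[0,0,-0.1],"jaw":0.015},
  {"offset":[0.001,0.0005,0.02],"angular":[0,0,-0.1],"jaw":0.015},
  {"offset":[0.001,0.0005,0.023],"angular":[0,0,-0.1],"jaw":0.015},
])

```text
time_s: 29.3
eef_pos: [491.1, 301.2, 39.7]
ee_rot: [-0.0, 0.528, 0.849, -0.0]
force: [0.0, -0.3, -1.2]
grip_width: 0.283
```

Run:
```python
from h import *
cap('top');st();chain(pose(491.4,301,30,116.2))
```

```text
t 29.35 pos [490.9 301.1  39.4] q [-0.     0.528  0.849 -0.   ] F [-0.   0.4 -1.3] w 0.28934018310558984 j [ 0.35  0.65  1.55  0.    0.94 -0.11]
off [-0.0003, 0.0004, 0.0094] ang [-0.0, -0.0, 0.0]
```

No contact, stone is between the stops (underside ≈ 22). Continue down to the bed.

move_arm([
  {"offset":[0,0,0.003],"angular":[0,0,0],"jaw":0.015},
  {"offset":[0,0,0.006],"angular":[0,0,0],"jaw":0.015},
  {"offset":[0,0,0.009],"angular":[0,0,0],"jaw":0.015},
  {"offset":[0,0,0.01],"angular":[0,0,0],"jaw":0.015},
  {"offset":[0,0,0.01],"angular":[0,0,0],"jaw":0.015},
])

```text
time_s: 29.98
eef_pos: [491.1, 301.2, 30.0]
ee_rot: [-0.0, 0.528, 0.849, -0.0]
force: [0.4, 0.1, -0.2]
grip_width: 0.286
```

move_arm([
  {"offset":[0,0,0.001],"angular":[0,0,0],"jaw":0.015},
  {"offset":[0,0,0.001],"angular":[0,0,0],"jaw":0.015},
])

```text
time_s: 30.22
eef_pos: [491.1, 301.1, 29.0]
ee_rot: [-0.0, 0.528, 0.849, -0.0]
force: [0.3, 0.6, -1.0]
grip_width: 0.289
```

move_arm([
  {"offset":[0,0,0.001],"angular":[0,0,0],"jaw":0.015},
  {"offset":[0,0,0.0015],"angular":[0,0,0],"jaw":0.015},
  {"offset":[0,0,0.0015],"angular":[0,0,0],"jaw":0.015},
])

```text
time_s: 30.6
eef_pos: [491.1, 301.2, 27.6]
ee_rot: [0.0, 0.528, 0.849, 0.0]
force: [-0.9, -0.3, 0.8]
grip_width: 0.29
```

Run:
```python
from m import *
st();c=cap('top');s=cap('scene');st()
a=c['img'][190:260,80:180];b=s['img'][240:310,290:390]
cv2.imwrite('pics/h2.png',np.hstack([cv2.resize(x,(400,280),interpolation=cv2.INTER_CUBIC) for x in(a,b)])[:,:,::-1])
```

```text
t 30.6 pos [491.1 301.2  27.6] q [0.    0.528 0.849 0.   ] F [-0.9 -0.3  0.8] w 0.29047622407875157 j [ 0.35  0.67  1.56 -0.    0.92 -0.11]
t 30.7 pos [491.1 301.2  27.6] q [0.    0.528 0.849 0.   ] F [-0.8 -0.9  1.1] w 0.2878619292708826 j [ 0.35  0.67  1.56  0.    0.92 -0.11]
```

move_arm([
  {"offset":[0,0,0.0005],"angular":[0,0,0],"jaw":0.026},
  {"offset":[0,0,0.0005],"angular":[0,0,0],"jaw":0.032},
  {"offset":[0,0,0.0005],"angular":[0,0,0],"jaw":0.04},
  {"offset":[0,0,0.0005],"angular":[0,0,0],"jaw":0.045},
  {"offset":[0,0,-0.01],"angular":[0,0,0],"jaw":0.045},
])

```text
time_s: 31.32
eef_pos: [490.7, 301.0, 37.3]
ee_rot: [-0.0, 0.528, 0.849, -0.001]
force: [-0.5, -0.5, 0.1]
grip_width: 0.528
```

move_arm([
  {"offset":[0,0,-0.03],"angular":[0,0,0],"jaw":0.045},
  {"offset":[0,0,-0.07],"angular":[0,0,0],"jaw":0.045},
  {"offset":[0,0,-0.12],"angular":[0,0,0],"jaw":0.045},
  {"offset":[-0.04,0.0,-0.16],"angular":[0,0,0],"jaw":0.045},
  {"offset":[-0.09,0,-0.18],"angular":[0,0,0],"jaw":0.045},
])

```text
time_s: 31.95
eef_pos: [531.5, 220.2, 220.9]
ee_rot: [0.002, 0.527, 0.85, 0.001]
force: [0.4, 1.1, -0.9]
grip_width: 0.525
```

move_arm([
  {"offset":[-0.05,-0.04,0],"angular":[0,0,0],"jaw":0.045},
  {"offset":[-0.1,-0.08,0],"angular":[0,0,0],"jaw":0.045},
  {"offset":[-0.14,-0.1,0],"angular":[0,0,0],"jaw":0.045},
  {"offset":[-0.14,-0.1,0],"angular":[0,0,0],"jaw":0.045},
  {"offset":[-0.14,-0.1,0],"angular":[0,0,0],"jaw":0.045},
])

```text
time_s: 32.58
eef_pos: [503.2, 51.1, 218.0]
ee_rot: [0.0, 0.528, 0.849, 0.0]
force: [-0.1, 0.1, -0.2]
grip_width: 0.528
```

Run:
```python
from m import *
st();c=cap('top');s=cap('scene')
for n,k in(('top',c),('scene',s)):
  H,S,V=masks(k)
  for nm,m,z in(('red',((H<14)|(H>172))&(S>70)&(V>90),30),('blue',(H>100)&(H<125)&(S>100)&(V>80),34),('yellow',(H>22)&(H<36)&(S>150)&(V>110),16),('cork',(H>8)&(H<22)&(S>60)&(V>120),4),('blade',(S<45)&(V>150),15)):
   for a,ce,mm in comps(m,5):
    p=onz(k,*ce,z)
    if a[4]<8000 and (420<p[0]<560 and 220<p[1]<390 and nm in('red','blue') or nm in('yellow','cork','blade') and n=='top' and a[4]>100 and 350<p[0]<500 and -440<p[1]<-230):
        r=rect(k,mm,z);print(n,nm,a,np.round(ce,1),np.round(p,1),np.round(r[0],1),np.round(r[1],1),round(r[2],1))
q=pose(491.1,301.2,0,116.2)
for n,k in(('top',c),('scene',s)): print(n,'pred top centre',proj(k,q[0]+[0,0,30]))
a=c['img'][150:270,80:240];b=s['img'][190:310,240:400]
cv2.imwrite('pics/h3.png',np.hstack([cv2.resize(x,(400,300),interpolation=cv2.INTER_CUBIC) for x in(a,b)])[:,:,::-1])
```

```text
t 32.58 pos [503.2  51.1 218. ] q [0.    0.528 0.849 0.   ] F [-0.1  0.1 -0.2] w 0.5277779211501921 j [-0.13  0.29  1.59  0.    1.26 -0.59]
top red [112 217  20  15 169] [121.4 223.7] [488.3 299.4] [488.8 299.5] [26.9 62. ] 26.5
top blue [130 212   4   3   7] [131.7 213. ] [521.7 266.2] [521.7 266.9] [ 4.2 11.1] 26.6
top blue [102 224  13  13  78] [107.8 230.5] [467.  340.7] [467.3 341.1] [36.2 28.3] 28.9
top yellow [319 242   9  32 197] [322.8 257.3] [ 384.1 -327.6] [ 383.8 -327.6] [19.4 97.5] 83.0
top cork [ 285  201   77   78 3663] [324.7 240.7] [ 435.6 -336.7] [ 437.  -332.3] [216.4 217. ] 79.2
top blade [296 213  13  22 225] [302.4 223.8] [ 488.7 -265.3] [ 489.7 -265.8] [36.1 64.4] 79.6
top blade [323 213   7  26 133] [326.  225.4] [ 483.5 -339.7] [ 483.4 -339.6] [16.4 79.8] 83.1
scene red [324 264  18  15 161] [332.5 271.1] [496.9 302.6] [496.8 302.3] [41.2 62. ] 25.3
scene blue [316 258  12  13  70] [321.1 264.2] [519.8 260.2] [519.6 260.5] [52.5 27.5] 30.2
scene blue [343 271   7   7  25] [346.2 273.6] [460.  336.7] [460.3 336.5] [14.7 25.1] 9.3
scene blue [339 277   8   7  34] [342.  280.1] [488.9 352.2] [488.8 351.8] [22.7 22.2] 30.7
top pred top centre [[120.8246516  222.84254997]]
scene pred top centre [[333.56194091 270.17094075]]
```

Run:
```python
from m import *
c=cap('scene');t=cap('top')
for z,x in((32.5+110,685),(137,716)): print(proj(c,[x,-8,z-3]))
H,S,V=masks(t)
m=(H>3)&(H<28)&(S>90)&(V>50)
for a,ce,mm in comps(m,200):
    if 180<ce[0]<260 and 120<ce[1]<210: print('case+cover blob',a,ce)
print('expected lip rows at 1.87 rad / upright', proj(t,[717,-8,137])[0],proj(t,[685,-8,142])[0], 'shut cover top edge',proj(t,[686,-8,40])[0])
st();ctrl.finish_job()
```

```text
[[248.04202826 211.52553948]]
[[240.54937012 215.39971314]]
case+cover blob [ 198  139   45   63 2194] [220.51276208 167.55697356]
expected lip rows at 1.87 rad / upright [217.50579126 143.07096462] [217.22310451 153.58001616] shut cover top edge [220.01042388 160.24235744]
t 32.77 pos [503.1  51.6 217.6] q [-0.     0.527  0.85   0.   ] F [0.3 0.2 0.2] w 0.5236226710885612 j [-0.13  0.29  1.59  0.    1.26 -0.59]
the job is handed in; nothing more can be done
```

I carried out the whole task and handed it in at 32.8 s of the 72 s allowed. `finish_job` gives no verdict.

- **Cover:** I pried it up with the yellow-handled blade from the pad and swung it back along the hinge arc with the blade alone. In the final top view the cover's lip is at image row 139. An upright cover would put it at about row 153 and a 1.87 rad opening at about row 143, so it is well past upright.
- **Blade tool:** It lies released on the cork pad, about 7 mm from the pad's middle and about 4° off the pad's axis. The brush showed no shift beyond about 1 mm. I did not measure the file again at the end.
- **Stone:** I took it out by its ends, set it on the bench and let go, then gripped it again across its width. It touched the holder bed at the predicted height. In the final top view it lies about 1.5 mm from the holder's middle, with its angle within about 0.5°.
- **At hand-in:** The arm was clear of everything and the force reading was near zero.

**Checks that failed or disagreed:**
- The scene camera's plane positions differ from the top camera's by 3 to 9 mm. I relied on the top view, corrected by 1 to 2 mm from known gripper positions.
- My last close-up of the seated stone was refused because the 12-picture limit was reached, so the final checks are from colour masks only.
- I did not measure the oil bottle, jar, bur block and handpiece again. The arm kept well away from them.

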